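Open the combination-locked lighter box

ROBOT

A 6-joint arm with a two-finger parallel gripper is mounted at the origin on a cart in front of the work surface, level with it; the furniture and walls round the work are solid. World frame = base frame: x ahead of the robot, y to its left, z up, the work surface at z = 0. Lengths are in m, angles in degrees, forces in N, time in s.
With the tool pointing down it reaches from about 0.375 to 0.9 m from the base axis. Payload 3.1 kg.
Tool frame: the origin (TCP) lies on the centre line of the jaws, within the pads' length; the fingertips stand 25 mm ahead of it and the grasp point (between the pads) lies 6 mm ahead of it; z points along the fingers, y is the line along which they close (so a half turn about z gives the same grasp; the last joint's range is limited). The gripper opens to 87 mm and grips with 3 to 60 N. Pads are 19 mm wide; open, the fingers measure 117 mm over their backs; the gripper's body (75 mm by 190 mm) begins 51 mm behind the grasp point.
Start: joints at [-85.629, 30.224, 82.088, -0, 67.689, -10.227], TCP at [0.158, -0.605, 0.216] pointing down, gripper open.
Joint ranges: [-176.69, 176.69], [-43.24, 126.21], [12.49, 139.97], [-82, 262], [0, 151.66], [-163.58, 163.58]. Speed limits (degrees/s): [159.86, 159.86, 180, 180, 180, 180].

INTERFACE

Orientations are given as a 3x3 rotation matrix whose columns are the frame's x, y, z axes.
In Python, from rig import read_state, capture, camera_params, hand_in gives the robot as it stands.
- The arm moves only by the tool apply_moves, never from a script. Its argument "rows" is a list of rows, each an object of numbers: "x", "y", "z": the shift along the tool's x, y, z in mm; "rx", "ry", "rz": the turn, a rotation vector about the tool's x, y, z in units of 6 degrees (1.0 is 6 degrees); "claw": the closure in counts, from 0 (fully open) to 255 (shut). A call has 1 to 10 rows; each row is the pose to reach, as a shift and turn from the pose commanded when the call began, along the tool's axes at that moment; what a row does not reach only later rows make up. A row lasts 1/8 s, in which the tool goes at most 62.5 mm and 10.7 degrees, less where a joint would pass 70% of its speed; a pose out of reach is approached as far as the arm can. A call with a gripper value outside its range is refused whole. The fingers move at their own pace and stop on an object; the grip force is fixed at half the most. Time passes only in rows, so rows that repeat a pose let the fingers close. It gives the time, the measured TCP pose, the force, the opening and the grip force at its end, in the units of the state.
- read_state(): the state, without advancing time (a new reading comes with each control period).
- capture(name): name is "scene" or "top"; returns (picture, depth): 384x512x3 uint8, red, green, blue; 384x512 float32, m along the optical axis (not along the pixel's ray), 0 where there is no reading.
- camera_params(name): a dict with "fx", "fy", "cx", "cy" (pixels), "xyz" and "orientation" of the camera in the world. Camera axes: x right, y up, looking along -z (the intrinsics and any distortion apply to the point x, -y, -z); pixel columns grow to the right and rows downward; lengths in m; the calibration is good to about 2 mm. A picture is of the moment at which its call begins. camera_params takes no time and is no camera call.
- hand_in(): hands the job in; it is judged then, once.
The state is a dict: "time_s": time; "joint_positions": joint angles; "qvel": joint speeds; "tau": joint torques, N m; "position": TCP position; "tcp_rot": TCP orientation; "force": force on the tool from outside, world axes, zero at the start; "moment": the same for the moment, N m; "opening": opening from 0.0 (shut) to 1.0 (fully open); "grasp_force": force on a finger pad.
Only numpy, scipy, OpenCV 4.12 (cv2) and the standard library are available. Lean on these libraries where they do the work, as an engineer would, in place of code of your own. Each camera call takes 0.05 s, during which the arm holds its last target. There are 200 camera calls.

TASK

Open the white lock box in which the stove lighter is kept away from children. Set the pointer of its left dial squarely on the four dots; nobody remembers the right number and that dial's ring has slipped, so then turn the right dial clockwise by feel, without forcing the lock, until it drops in and the dial stops turning. Then raise the lid by its red bar to at least half way upright, so that it stays open by itself, let go, and leave the things standing round the box alone.

Things in the scene. Friction and masses are not known exactly. Their poses are not given: they have to be found in the camera images.
- lock_box: white lock box, fixed, 190 mm deep (x), 260 wide (y), 94 high; origin under its centre, x front to back, z up. From the top of its 35 mm high front a black panel 105 mm long slopes up and back at 30 degrees from level; two dials at half width +-70 mm, 48 mm up the slope. A hidden spring bolt drops in when the left dial is on four dots (within 0.18 rad) and the right one reaches its hidden angle.
- dial_left_grip (a point): on the left dial's axis, 27 mm out from the panel; z = outward axis, leaning 30 degrees from vertical to the box's front; x = along the red pointer (turns with the dial). Aluminium bar grip 12 mm thick, 44 long, standing 5 to 35 mm off the panel, on a dark disc 50 mm across, 7 high: keep fingertips over 7 mm off the panel. Groups of 1 to 6 white dots ring it.
- dial_left (a joint): left dial's angle, rad, growing clockwise seen from the robot facing the panel; 0 = pointer straight up the slope on one dot, then 1.047 per number: two 1.047, three 2.094, four 3.142 (straight down the slope), five 4.189, six 5.236. Friction 0.04 N m, no detents, stays where left. Starts between 0.5 and 1.9.
- dial_right_grip (a point): the same point on the right dial, which is of the same shape and size; x axis along its red pointer, z axis outward
- dial_right (a joint): right dial's angle, counted the same way. Starts between 0 and 0.6; the hidden angle lies anywhere from 1.33 to 2.73, not always on a number. Turns with 0.04 to 0.1 N m (it may jump forward a little as the bolt drops in); then it has 0.15 to 0.25 rad of play either side and beyond that resists hard, about 10 N m per rad: stop at 0.3 N m and ease back 0.1 rad; over 2 N m breaks the lock.
- lid (a joint): opening of the lid, rad, 0 = shut, up to 1.45; hinged along the box's top back edge, front edge rises. Stiff hinge: stays where it is left, needs about 3 to 6 N at the bar. While locked it lifts only about 0.1 rad, then stops hard.
- lid_bar (a point): middle of the red round bar by which the lid is lifted: 12 mm thick, on two steel arms 8 mm thick and 54 mm apart (centres), parallel to the box's y axis, held up and forward of the lid's front edge, 43 mm off the sloping panel when shut. Shut, it lies 125 mm in front of and 33 mm above the hinge line, 27 mm in front of the box's origin and 123 mm up
- lid_hinge (a point): middle of the lid's hinge line, which runs along the box's y axis; 97 mm behind the box's origin and 90 mm up
- spice_jar: bystander: spice jar with black cap, 44 mm across, 105 mm high, right of the box; origin under its centre, z up
- garlic: bystander: garlic bulb, 56 mm, right of the box; origin under its centre
- lime: bystander: green lime, 48x44x45 mm, behind the box; origin under its centre

How it is judged:
By the outcome, as a careful person would: the job done as asked, in the order asked, and still so for the second after the job is handed in, with the robot touching nothing.
It also fails if it takes over 72 s, if anything falls off the work surface, if the arm or the gripper's body presses on something with over 40 N, if the wrist force passes 120 N, or if a joint passes its speed limit or range.

## Working session

There is one attempt and no reset: what is moved stays moved. The work goes in short steps, Python scripts to look and compute and a tool call to move; the robot and the scene stay as the last step left them, time stands still between calls to the robot, and variables do not carry over. Pictures are saved under pics/ and viewed, at most 10 in all, crops included, and the job is handed in when it is done.

Besides the shell and the picture viewer there is one more tool, called after "Call:" in YAML: its name, and indented under it one key for each argument. apply_moves: Moves the arm, as the interface text tells. Its arguments: {"type":"object","properties":{"rows":{"type":"array"}},"required":["rows"]}

```bash
mkdir -p pics; ls; python3 - <<'E'
from rig import *
import cv2,numpy as np
for n in("scene","top"):
    p,d=capture(n); cv2.imwrite(f"pics/{n}0.png",p[:,:,::-1]); np.savez(f"pics/{n}0.npz",p=p,d=d)
    print(n,camera_params(n))
print(read_state())
E
```

```text
pics
scene {'fx': 375.39984689701356, 'fy': 375.39984689701356, 'cx': 256.17702430406507, 'cy': 197.8202411448939, 'xyz': array([0.29232334, 0.28948256, 0.7280883 ]), 'orientation': array([[-0.871312  ,  0.36421366, -0.32888267],
       [-0.49065867, -0.65796745,  0.57125555],
       [-0.00833502,  0.65911095,  0.75199952]])}
top {'fx': 412.02018649725267, 'fy': 412.02018649725267, 'cx': 251.83150778017225, 'cy': 192.54122632791953, 'xyz': array([ 0.42789569, -0.21485864,  0.99175992]), 'orientation': array([[-0.01501618,  0.98312169, -0.18233554],
       [-0.99979351, -0.01725994, -0.01072494],
       [-0.01369102,  0.18213684,  0.98317787]])}
{'time_s': 0.1, 'joint_positions': array([-8.56276992e+01,  3.02729694e+01,  8.21504347e+01, -1.87887685e-03,
        6.76907044e+01, -1.02287438e+01]), 'qvel': array([ 0.04364288, -0.04921929, -0.13895069,  0.03027243,  0.03139861,
        0.0463329 ]), 'tau': array([-4.07282835e-05, -4.40983951e+01, -1.77150911e+01,  6.35347073e-02,
        5.33996418e-02, -4.86685849e-05]), 'position': array([ 0.15750456, -0.60411153,  0.21476899]), 'tcp_rot': array([[ 9.67701458e-01,  2.52098898e-01, -1.82080870e-04],
       [ 2.52098755e-01, -9.67699480e-01,  1.98345896e-03],
       [ 3.23828254e-04, -1.96529849e-03, -9.99998016e-01]]), 'force': array([ 0.46954525, -0.66727267,  0.57865498]), 'moment': array([ 0.04341848, -0.02391492,  0.03287052]), 'grasp_force': 0.0, 'opening': 0.9990775532216395}
```

View pics/scene0.png

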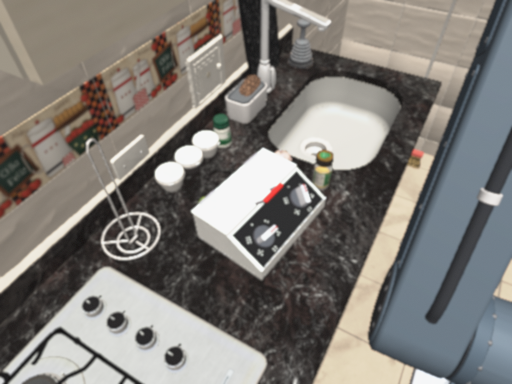

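View pics/top0.png

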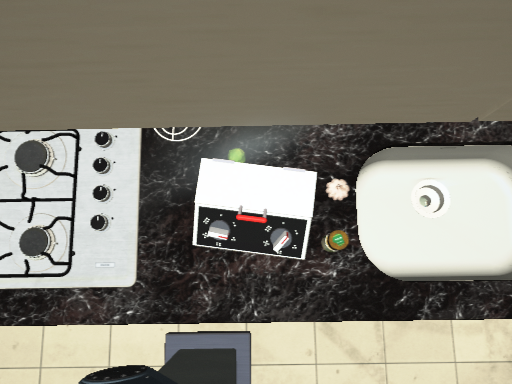

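```bash
cat > h.py <<'E'
import numpy as np,cv2
from rig import *
def rays(n,uv):
    c=camera_params(n); uv=np.atleast_2d(uv).astype(float)
    d=np.c_[(uv[:,0]-c['cx'])/c['fx'],-(uv[:,1]-c['cy'])/c['fy'],-np.ones(len(uv))]
    return np.array(c['xyz']),d@np.array(c['orientation']).T
def onz(n,uv,z):
    o,d=rays(n,uv); return o+d*((z-o[2])/d[:,2])[:,None]
def cloud(n,d):
    v,u=np.mgrid[:384,:512]; o,r=rays(n,np.c_[u.ravel(),v.ravel()])
    return (o+r*d.ravel()[:,None]).reshape(384,512,3)
E
python3 - <<'E'
from h import *
for n in("top","scene"):
    f=np.load(f"pics/{n}0.npz");p=f['p'];P=cloud(n,f['d'])
    hsv=cv2.cvtColor(p,cv2.COLOR_RGB2HSV)
    white=((hsv[...,1]<50)&(hsv[...,2]>150)&(abs(P[...,2]-.092)<.006)&(P[...,0]<.7)).astype(np.uint8)
    k,l,st,ce=cv2.connectedComponentsWithStats(white); i=1+st[1:,4].argmax()
    Q=P[l==i]; r=cv2.minAreaRect((Q[:,:2]*1000).astype(np.float32)); print(n,st[i],Q.mean(0),r,cv2.boxPoints(r).round())
    red=(((hsv[...,0]<8)|(hsv[...,0]>172))&(hsv[...,1]>150)&(hsv[...,2]>120)).astype(np.uint8)
    k,l,st,ce=cv2.connectedComponentsWithStats(red)
    for i in range(1,k):
        if st[i,4]>8: print(st[i],ce[i],np.median(P[l==i],0),onz(n,ce[i],.129))
    b=(slice(195,270),slice(185,345)) if n=="top" else (slice(145,275),slice(190,345))
    cv2.imwrite(f"pics/{n}c.png",cv2.resize(p[b][:,:,::-1],None,fx=5,fy=5 if n=="top" else 4,interpolation=cv2.INTER_CUBIC))
E
```

```text
top [ 194  158  123   63 5485] [ 0.60653453 -0.21340547  0.09301993] ((606.740478515625, -212.92462158203125), (262.0928039550781, 113.27833557128906), 81.2765121459961) [[ 531. -334.]
 [ 643. -351.]
 [ 683.  -92.]
 [ 571.  -75.]]
[236 214  31   9 168] [250.98809524 218.23809524] [ 0.5332473  -0.20287318  0.12758037] [[ 0.5329102  -0.20284518  0.129     ]]
scene [ 192  148  105   89 3894] [ 0.60676769 -0.20138858  0.09333235] ((606.3341674804688, -213.90866088867188), (263.81536865234375, 111.71839141845703), 81.89067840576172) [[ 532. -337.]
 [ 643. -352.]
 [ 680.  -91.]
 [ 570.  -75.]]
[82 96  3  4 11] [82.90909091 97.36363636] [ 0.91344735 -0.10086225  0.29886807] [[ 1.16040525 -0.25625919  0.129     ]]
[117 118   4   3  10] [118.5 119. ] [ 0.91287206 -0.16402132  0.20611453] [[ 1.0036167  -0.23003185  0.129     ]]
[ 83 124   4   3  11] [ 84.36363636 124.90909091] [ 0.91298798 -0.07846314  0.24565636] [[ 1.06358645 -0.16887036  0.129     ]]
[ 78 129   4   3   9] [ 79.33333333 130.        ] [ 0.91303158 -0.06559582  0.24277827] [[ 1.05917925 -0.14767757  0.129     ]]
[ 72 132   3   4  11] [ 72.90909091 133.36363636] [ 0.91360979 -0.04824536  0.24530813] [[ 1.0632097  -0.13021955  0.129     ]]
[ 67 137   3   4  10] [ 68.  138.5] [ 0.91350379 -0.03405423  0.24244702] [[ 1.05850644 -0.11005937  0.129     ]]
[ 31 183   5   4  16] [ 33.4375 184.625 ] [0.91312892 0.06987183 0.20503842] [[1.00295728 0.03850804 0.129     ]]
[264 184  19  19 114] [273.12280702 192.96491228] [ 0.53164557 -0.2024258   0.12665343] [[ 0.52931809 -0.19529159  0.129     ]]
[ 22 191   5   4  14] [ 24.07142857 192.85714286] [0.91356739 0.09301752 0.20318517] [[1.00040382 0.06499811 0.129     ]]
[  2 204   5   3  13] [  4. 205.] [0.91346329 0.13255179 0.20845711] [[1.00840212 0.10867725 0.129     ]]
```

View pics/topc.png

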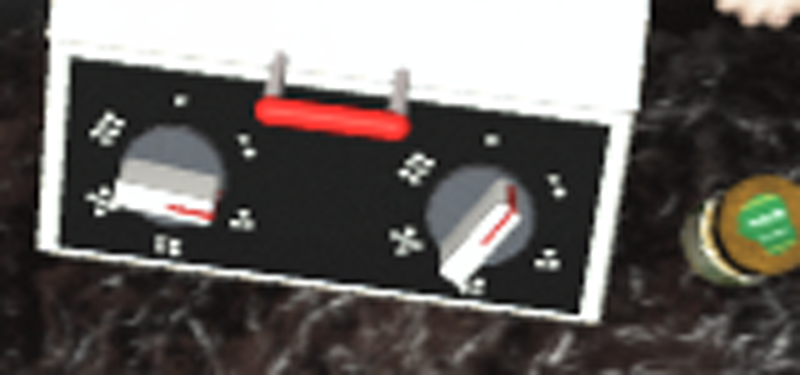

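```bash
python3 - <<'E'
from h import *
a=np.radians(-8.5); X=np.array([np.cos(a),np.sin(a),0]);Y=np.array([-X[1],X[0],0])
# front corners, top view
c=onz("top",[[193,245],[305,259.4]],.035); print("front",c, "mid",c.mean(0), "orig by front",c.mean(0)+.095*X)
o1,d1=rays("top",[[250.99,218.24]]);o2,d2=rays("scene",[[273.12,192.96]])
t=np.linalg.lstsq(np.c_[d1[0],-d2[0]],o2-o1,rcond=None)[0]; b=(o1+t[0]*d1[0]+o2+t[1]*d2[0])/2
print("bar",b,o1+t[0]*d1[0]-o2-t[1]*d2[0],"orig by bar",b+.027*X)
Zp=np.array([-.5*X[0],-.5*X[1],.866]);U=np.array([.866*X[0],.866*X[1],.5])
for n in("top","scene"):
    f=np.load(f"pics/{n}0.npz");p=f['p'].astype(int);P=cloud(n,f['d']).reshape(-1,3);C=p.reshape(-1,3)
    q=P-np.array([.565,-.207,0]); bx=q@X;by=q@Y
    m=(bx>-.1)&(bx<.0)&(abs(by)<.125)&(P[:,2]<.1)&(C.max(1)<50)
    Q=P[m]; cc=np.median(Q,0); Q=Q[np.linalg.norm(Q-cc,axis=1)<.13]
    A=np.c_[Q[:,:2],np.ones(len(Q))]; w=np.ones(len(Q))
    for _ in range(10):
        s=np.linalg.lstsq(A*w[:,None],Q[:,2]*w,rcond=None)[0]; w=1/(1+(abs(A@s-Q[:,2])/.002)**2)
    N=np.array([-s[0],-s[1],1]);N/=np.linalg.norm(N);print(n,"panel normal",N,"tilt",np.degrees(np.arccos(N[2])),"yaw",np.degrees(np.arctan2(-N[1],-N[0])),"off", s)
    h=(P-[0,0,s[2]])@N
    for sg in(1,-1):
        g=(h>.028)&(h<.040)&(abs(by-sg*.07)<.035)&(bx>-.1)&(bx<-.01)
        G=P[g]; uv=np.c_[G@U,-(G@Y)].astype(np.float32)   # up-slope, right
        r=cv2.minAreaRect(uv*1000); 
        ctr=(np.array(r[0])/1000); ev=np.linalg.eigh(np.cov(uv.T))[1][:,1]
        print("dial",sg,len(G),"h",np.median(h[g]),"centre",G.mean(0),"rect",r,"ang mod pi",np.arctan2(ev[1],ev[0])%np.pi, "down to origin", G.mean(0)-.035*Zp-sg*.07*Y-(.048-.105)*U)
E
```

```text
front [[ 0.48438967 -0.06656376  0.035     ]
 [ 0.44757413 -0.32377653  0.035     ]] mid [ 0.4659819  -0.19517014  0.035     ] orig by front [ 0.55993841 -0.20921204  0.035     ]
bar [ 0.53358198 -0.20287501  0.11950587] [0.00094487 0.00031441 0.00011938] orig by bar [ 0.56028541 -0.20686586  0.11950587]
top panel normal [-0.49452404  0.0711197   0.86624936] tilt 29.97432618846098 yaw -8.183847524582918 off [ 0.57087955 -0.08210073 -0.24742827]
dial 1 114 h 0.03352594163092349 centre [ 0.50251671 -0.12747838  0.08868384] rect ((490.9649353027344, 51.44182205200195), (12.924275398254395, 44.08075714111328), 4.332602024078369) ang mod pi 1.6599734357908718 down to origin [ 0.55829763 -0.20659232  0.08687384]
dial -1 112 h 0.03367524526066567 centre [ 0.48280546 -0.2651982   0.08850406] rect ((490.04547119140625, 190.677734375), (44.15331268310547, 12.37376594543457), 32.10487747192383) ang mod pi 0.5419506175880162 down to origin [ 0.5592797  -0.20584993  0.08669406]
scene panel normal [-0.4926459   0.07130081  0.86730399] tilt 29.8531584127077 yaw -8.235254159585802 off [ 0.56801986 -0.08220971 -0.24532948]
dial 1 113 h 0.03375988208518168 centre [ 0.50154416 -0.12503283  0.08848491] rect ((489.5723876953125, 50.60879135131836), (11.926443099975586, 45.7481803894043), 5.611011981964111) ang mod pi 1.6729349111156222 down to origin [ 0.55732508 -0.20414678  0.08667491]
dial -1 99 h 0.033689631030410214 centre [ 0.48102238 -0.26396417  0.0880048 ] rect ((489.9839172363281, 191.6393585205078), (44.03190231323242, 13.868955612182617), 30.798105239868164) ang mod pi 0.5503170873471603 down to origin [ 0.55749662 -0.20461589  0.0861948 ]
```

```bash
cat >> h.py <<'E'
from scipy.spatial.transform import Rotation as Ro
a=np.radians(-8.3); X=np.array([np.cos(a),np.sin(a),0]);Y=np.array([-X[1],X[0],0]);Z=np.array([0,0,1.])
Zp=-.5*X+.866*Z; U=.866*X+.5*Z
O=np.array([.561,-.2062,0]); L=np.array([.5018,-.1264,.0886]); Rt=np.array([.4819,-.2646,.0883])
def dialpose(top,th,off):  # tool x = -pointer; off = tcp off panel, m
    x=-(np.cos(th)*U-np.sin(th)*Y); z=-Zp
    return top+(off-.035)*Zp, np.c_[x,np.cross(z,x),z]
def rel(p,R,s=None,cur=None):
    s=s or read_state(); p0,R0=cur or (s['position'],s['tcp_rot'])
    return (R0.T@(p-p0)*1000).round(1),(Ro.from_matrix(R0.T@R).as_rotvec(degrees=True)/6).round(2)
E
python3 - <<'E'
from h import *
s=read_state()
print("up",rel(np.array([.158,-.605,.30]),s['tcp_rot']))
print("left pre",rel(*dialpose(L,1.665,.10)))
print("right jar",onz("top",[338,240],.105), "box frame",[(onz("top",[338,240],.105)[0]-O)@v for v in(X,Y)])
E
```

```text
up (array([  0.3,   0.8, -85.2]), array([0., 0., 0.]))
left pre (array([ 423.6, -388. ,   70.8]), array([ -4.25,   3.09, -10.04]))
right jar [[ 0.48597304 -0.38778679  0.105     ]] box frame [np.float64(-0.04802793685174015), np.float64(-0.19051542274124658)]
```

Call:
apply_moves:
  rows:
    - {"x": 0, "y": 0, "z": -60, "claw": 150}
    - {"x": 60, "y": -55, "z": -80, "rx": -0.6, "ry": 0.4, "rz": -1.4, "claw": 150}
    - {"x": 105, "y": -95, "z": -80, "rx": -1.1, "ry": 0.8, "rz": -2.5, "claw": 150}
    - {"x": 150, "y": -137, "z": -80, "rx": -1.5, "ry": 1.1, "rz": -3.6, "claw": 150}
    - {"x": 195, "y": -178, "z": -80, "rx": -2, "ry": 1.4, "rz": -4.6, "claw": 150}
    - {"x": 240, "y": -220, "z": -80, "rx": -2.4, "ry": 1.8, "rz": -5.7, "claw": 150}
    - {"x": 285, "y": -260, "z": -80, "rx": -2.9, "ry": 2.1, "rz": -6.8, "claw": 150}
    - {"x": 330, "y": -302, "z": -70, "rx": -3.3, "ry": 2.4, "rz": -7.8, "claw": 150}
    - {"x": 375, "y": -343, "z": -60, "rx": -3.8, "ry": 2.7, "rz": -8.9, "claw": 150}
    - {"x": 424, "y": -388, "z": -50, "rx": -4.25, "ry": 3.09, "rz": -10.04, "claw": 150}

```text
validation failed for argument at $.ro...
```

```bash
python3 - <<'E'
from h import *
s=read_state();print(s['time_s'],s['position'],s['joint_positions'].round(1),s['opening'],s['force'],s['moment'])
print(rel(*dialpose(L,1.665,.10)))
E
```

```text
0.1 [ 0.15750456 -0.60411153  0.21476899] [-85.6  30.3  82.2  -0.   67.7 -10.2] 0.9990775532216395 [ 0.46954525 -0.66727267  0.57865498] [ 0.04341848 -0.02391492  0.03287052]
(array([ 423.6, -388. ,   70.8]), array([ -4.25,   3.09, -10.04]))
```

Call:
apply_moves:
  rows:
    - {"x": 0, "y": 0, "z": -60, "rx": 0, "ry": 0, "rz": 0, "claw": 150}
    - {"x": 60, "y": -55, "z": -80, "rx": -0.6, "ry": 0.4, "rz": -1.4, "claw": 150}
    - {"x": 105, "y": -95, "z": -80, "rx": -1.1, "ry": 0.8, "rz": -2.5, "claw": 150}
    - {"x": 150, "y": -137, "z": -80, "rx": -1.5, "ry": 1.1, "rz": -3.6, "claw": 150}
    - {"x": 195, "y": -178, "z": -80, "rx": -2, "ry": 1.4, "rz": -4.6, "claw": 150}
    - {"x": 240, "y": -220, "z": -80, "rx": -2.4, "ry": 1.8, "rz": -5.7, "claw": 150}
    - {"x": 285, "y": -260, "z": -80, "rx": -2.9, "ry": 2.1, "rz": -6.8, "claw": 150}
    - {"x": 330, "y": -302, "z": -70, "rx": -3.3, "ry": 2.4, "rz": -7.8, "claw": 150}
    - {"x": 375, "y": -343, "z": -60, "rx": -3.8, "ry": 2.7, "rz": -8.9, "claw": 150}
    - {"x": 424, "y": -388, "z": -50, "rx": -4.25, "ry": 3.09, "rz": -10.04, "claw": 150}

```text
time_s: 1.35
position: [0.4617, -0.1341, 0.2681]
tcp_rot: [[0.221, 0.839, 0.497], [0.974, -0.213, -0.074], [0.044, 0.501, -0.865]]
force: [0.9, -0.4, -0.1]
opening: 0.408
grasp_force: 0.0
```

```bash
python3 - <<'E'
from h import *
s=read_state();print(s['time_s'],s['position'],s['joint_positions'].round(1),s['opening'],s['force'],s['moment'])
print(rel(*dialpose(L,1.665,.10)))
E
```

```text
1.35 [ 0.46172637 -0.13412326  0.26805285] [-39.8   5.4 120.4  30.1  31.4 -49.1] 0.40757174622835823 [ 0.86017857 -0.39055364 -0.08127653] [ 0.00104954  0.18115325 -0.04834948]
(array([  8.4, -57.7, 109.5]), array([0.03, 0.01, 0.04]))
```

Call:
apply_moves:
  rows:
    - {"x": 4, "y": -30, "z": 50, "rx": 0, "ry": 0, "rz": 0, "claw": 150}
    - {"x": 8, "y": -58, "z": 95, "rx": 0, "ry": 0, "rz": 0, "claw": 150}
    - {"x": 8, "y": -58, "z": 110, "rx": 0, "ry": 0, "rz": 0, "claw": 150}
    - {"x": 8, "y": -58, "z": 110, "rx": 0, "ry": 0, "rz": 0, "claw": 150}

```text
time_s: 1.85
position: [0.4686, -0.1238, 0.1431]
tcp_rot: [[0.225, 0.84, 0.494], [0.973, -0.217, -0.074], [0.045, 0.497, -0.866]]
force: [0.4, -0.8, -0.3]
opening: 0.414
grasp_force: 0.0
```

```bash
python3 - <<'E'
from h import *
s=read_state();print(s['time_s'],s['position'],s['joint_positions'].round(1),s['force'],s['moment'])
print(rel(*dialpose(L,1.665,.036)))
p,d=capture("top"); 
q,d=capture("scene"); 
cv2.imwrite("pics/c1.png",np.hstack([cv2.resize(p[170:280,180:340],(400,300)),cv2.resize(q[100:280,180:360],(400,300))])[:,:,::-1])
E
```

```text
1.85 [ 0.46864243 -0.12375692  0.1430767 ] [ -37.4   23.3  129.4   87.9   14.  -108.2] [ 0.40059273 -0.80186069 -0.26044083] [ 0.01625587  0.19079383 -0.02205188]
(array([ 2.4,  1.3, 62.8]), array([-0.01,  0.02,  0.01]))
```

View pics/c1.png

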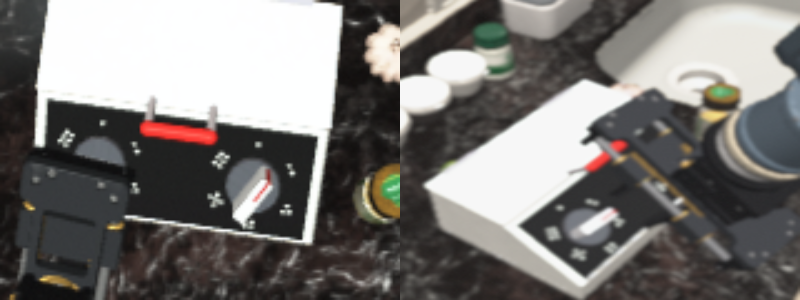

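```bash
cat >> h.py <<'E'
rz=lambda t:Ro.from_euler('z',t,degrees=True).as_matrix(); ry=lambda t:Ro.from_euler('y',t,degrees=True).as_matrix()
K0=[.111,.3,.3,.3,.3,0.]
def fk(q,k,s4=-1,s6=-1):
    d,h,l1,l2,D,e=k
    A=rz(q[0]); B=A@ry(q[1]); C=A@ry(q[1]+q[2]); T=C@rz(s4*-q[3])@ry(q[4])
    w=A@[0,d,0]+[0,0,h]+B@[e,0,l1]+C@[0,0,l2]
    R=T@rz(-s6*q[5])@np.array([[0,1,0],[-1,0,0],[0,0,1]]).astype(float)
    return w+R[:,2]*D,R
E
python3 - <<'E'
from h import *
from scipy.optimize import least_squares
s=read_state()
D=[([-85.6277,30.273,82.150,0,67.69,-10.229],[.1575,-.6041,.21477],np.array([[.9677,.2521,0],[.2521,-.9677,.002],[0,-.002,-1]])),
([-39.8,5.4,120.4,30.1,31.4,-49.1],[.46173,-.13412,.26805],np.array([[.221,.839,.497],[.974,-.213,-.074],[.044,.501,-.865]])),
(s['joint_positions'],s['position'],s['tcp_rot'])]
for s4 in(1,-1):
  for s6 in(1,-1):
    print(s4,s6,[np.round(fk(q,K0,s4,s6)[1]-R,2).tolist() for q,p,R in D[1:2]])
r=least_squares(lambda k:np.concatenate([fk(q,k,-1,-1)[0]-p for q,p,R in D]),K0); print(r.x,r.fun.round(4))
r=least_squares(lambda k:np.concatenate([fk(q,k,1,-1)[0]-p for q,p,R in D]),K0); print(r.x,r.fun.round(4))
E
```

```text
1 1 [[[-1.14, -1.2, -0.33], [-1.37, 1.0, -0.4], [-0.0, -1.0, 0.0]]]
1 -1 [[[0.27, -1.7, -0.33], [-1.7, -0.29, -0.4], [0.44, -0.39, 0.0]]]
-1 1 [[[-1.02, -0.5, -0.0], [-0.62, 1.15, 0.0], [-0.53, -0.39, 0.0]]]
-1 -1 [[[-0.44, -1.68, -0.0], [-1.95, 0.43, 0.0], [-0.09, -1.0, 0.0]]]
[0.13129106 0.11737114 0.52051756 0.33321528 0.1911322  0.03196141] [ 0.019   0.0182  0.0178 -0.0131 -0.0038  0.0043  0.0141 -0.0221 -0.0221]
[ 0.13532678  0.00365597  0.31002414  0.21369077 -0.16706609  0.30823082] [ 0.0247 -0.0041 -0.0132 -0.0108 -0.0086  0.0347 -0.0189  0.0009 -0.0215]
```

Call:
apply_moves:
  rows:
    - {"x": 2, "y": 1, "z": 0, "rx": 0, "ry": 0, "rz": 1.7, "claw": 150}
    - {"x": 2, "y": 1, "z": 0, "rx": 0, "ry": 0, "rz": 3.4, "claw": 150}
    - {"x": 2, "y": 1, "z": 0, "rx": 0, "ry": 0, "rz": 5.1, "claw": 150}
    - {"x": 2, "y": 1, "z": 0, "rx": 0, "ry": 0, "rz": 6.8, "claw": 150}
    - {"x": 2, "y": 1, "z": 0, "rx": 0, "ry": 0, "rz": 8.5, "claw": 150}
    - {"x": 2, "y": 1, "z": 0, "rx": 0, "ry": 0, "rz": 10.2, "claw": 150}
    - {"x": 2, "y": 1, "z": 0, "rx": 0, "ry": 0, "rz": 11.9, "claw": 150}
    - {"x": 2, "y": 1, "z": 0, "rx": 0, "ry": 0, "rz": 13.6, "claw": 150}
    - {"x": 2, "y": 1, "z": 0, "rx": 0, "ry": 0, "rz": 15, "claw": 150}
    - {"x": 2, "y": 1, "z": 0, "rx": 0, "ry": 0, "rz": 15, "claw": 150}

```text
time_s: 3.2
position: [0.4705, -0.1224, 0.1457]
tcp_rot: [[0.839, -0.223, 0.496], [-0.215, -0.974, -0.075], [0.5, -0.044, -0.865]]
force: [0.5, -0.5, -1.1]
opening: 0.412
grasp_force: 0.0
```

Call:
apply_moves:
  rows:
    - {"x": 0, "y": 0, "z": 0, "rx": 0, "ry": 0, "rz": 1.7, "claw": 150}
    - {"x": 0, "y": 0, "z": 0, "rx": 0, "ry": 0, "rz": 3.4, "claw": 150}
    - {"x": 0, "y": 0, "z": 0, "rx": 0, "ry": 0, "rz": 5.1, "claw": 150}
    - {"x": 0, "y": 0, "z": 0, "rx": 0, "ry": 0, "rz": 6.8, "claw": 150}
    - {"x": 0, "y": 0, "z": 0, "rx": 0, "ry": 0, "rz": 8.5, "claw": 150}
    - {"x": 0, "y": 0, "z": 0, "rx": 0, "ry": 0, "rz": 10.2, "claw": 150}
    - {"x": 0, "y": 0, "z": 0, "rx": 0, "ry": 0, "rz": 11.9, "claw": 150}
    - {"x": 0, "y": 0, "z": 0, "rx": 0, "ry": 0, "rz": 13.6, "claw": 150}
    - {"x": 0, "y": 0, "z": 0, "rx": 0, "ry": 0, "rz": 15, "claw": 150}
    - {"x": 0, "y": 0, "z": 0, "rx": 0, "ry": 0, "rz": 15, "claw": 150}

```text
time_s: 4.45
position: [0.4703, -0.1222, 0.1453]
tcp_rot: [[-0.221, -0.84, 0.496], [-0.974, 0.213, -0.074], [-0.043, -0.5, -0.865]]
force: [-0.5, -0.2, -0.8]
opening: 0.417
grasp_force: 0.0
```

```bash
sed -i 's/x=-(np.cos(th)\*U/x=(np.cos(th)*U/' h.py; python3 - <<'E'
from h import *
s=read_state();print(s['time_s'],s['position'],s['joint_positions'].round(1),s['force'],s['moment'])
print(rel(*dialpose(L,1.665,.036)))
E
```

```text
4.45 [ 0.47031223 -0.12220414  0.14532521] [-37.   23.  129.2  86.9  13.9  72.9] [-0.51707326 -0.21049271 -0.8027069 ] [0.15391595 0.24451713 0.04264761]
(array([-0.4,  1. , 64. ]), array([-0.02, -0.02,  0.04]))
```

Call:
apply_moves:
  rows:
    - {"x": 0, "y": 1, "z": 15, "rx": 0, "ry": 0, "rz": 0, "claw": 150}
    - {"x": 0, "y": 1, "z": 30, "rx": 0, "ry": 0, "rz": 0, "claw": 150}
    - {"x": 0, "y": 1, "z": 45, "rx": 0, "ry": 0, "rz": 0, "claw": 150}
    - {"x": 0, "y": 1, "z": 55, "rx": 0, "ry": 0, "rz": 0, "claw": 150}
    - {"x": 0, "y": 1, "z": 63, "rx": 0, "ry": 0, "rz": 0, "claw": 150}
    - {"x": 0, "y": 1, "z": 63, "rx": 0, "ry": 0, "rz": 0, "claw": 150}

```text
time_s: 5.2
position: [0.5008, -0.1267, 0.0896]
tcp_rot: [[-0.222, -0.84, 0.495], [-0.974, 0.214, -0.074], [-0.044, -0.499, -0.866]]
force: [0.1, 0.3, -0.1]
opening: 0.413
grasp_force: 0.0
```

```bash
python3 - <<'E'
from h import *
s=read_state();print(s['time_s'],s['position'],s['joint_positions'].round(1),s['force'],s['moment'])
print(rel(*dialpose(L,1.665,.036)))
E
```

```text
5.2 [ 0.50076638 -0.12666847  0.08964859] [-34.6  33.  127.5 121.4  14.9  39.8] [ 0.05555347  0.2810664  -0.14177289] [ 0.21686738  0.33206989 -0.03244484]
(array([-0.4, -0.3,  0.4]), array([-0.01, -0.01,  0.04]))
```

Positioned. Close on the bar.

Call:
apply_moves:
  rows:
    - {"x": 0, "y": 0, "z": 0, "rx": 0, "ry": 0, "rz": 0, "claw": 255}
    - {"x": 0, "y": 0, "z": 0, "rx": 0, "ry": 0, "rz": 0, "claw": 255}
    - {"x": 0, "y": 0, "z": 0, "rx": 0, "ry": 0, "rz": 0, "claw": 255}
    - {"x": 0, "y": 0, "z": 0, "rx": 0, "ry": 0, "rz": 0, "claw": 255}
    - {"x": 0, "y": 0, "z": 0, "rx": 0, "ry": 0, "rz": 0, "claw": 255}
    - {"x": 0, "y": 0, "z": 0, "rx": 0, "ry": 0, "rz": 0, "claw": 255}

```text
time_s: 5.95
position: [0.5005, -0.1266, 0.0899]
tcp_rot: [[-0.225, -0.839, 0.495], [-0.973, 0.217, -0.074], [-0.045, -0.499, -0.866]]
force: [-0.2, -0.4, -0.2]
opening: -0.0
grasp_force: 0.0
```

```bash
cat >> h.py <<'E'
def st(top=None):
    s=read_state();R=s['tcp_rot']
    print(s['time_s'],s['position'].round(4),s['joint_positions'].round(1),'F tool',(R.T@s['force']).round(2),'M tool',(R.T@s['moment']).round(3),'tau6',s['tau'][5].round(3),'open',s['opening'].round(3),'grip',s['grasp_force'])
    x=R[:,0]; print('angle',np.arctan2(-(x@Y),x@U)%(2*np.pi),'zerr',(R.T@-Zp).round(3))
E
python3 - <<'E'
from h import *
st()
print(rel(*dialpose(L,1.665,.036)))
E
```

```text
Traceback (most recent call last):
  File "h.py", line 32, in st
    print(s['time_s'],s['position'].round(4),s['joint_positions'].round(1),'F tool',(R.T@s['force']).round(2),'M tool',(R.T@s['moment']).round(3),'tau6',s['tau'][5].round(3),'open',s['opening'].round(3),'grip',s['grasp_force'])
                                                                                                                                                                                     ^^^^^^^^^^^^^^^^^^
AttributeError: 'float' object has no attribute 'round'
```

```bash
sed -i "s/s\['opening'\].round(3)/s['opening']/;s/s\['tau'\]\[5\].round(3)/s['tau'][5]/" h.py; python3 - <<'E'
from h import *
st()
p,d=capture("top"); np.savez("pics/t2.npz",p=p,d=d)
q,d=capture("scene"); np.savez("pics/s2.npz",p=q,d=d)
cv2.imwrite("pics/c2.png",np.hstack([cv2.resize(p[170:290,180:340],(400,300)),cv2.resize(q[160:280,190:350],(400,300))])[:,:,::-1])
E
```

```text
5.95 [ 0.5005 -0.1266  0.0899] [-34.6  33.  127.5 121.4  14.9  39.9] F tool [0.46 0.22 0.1 ] M tool [-0.292 -0.044  0.089] tau6 -0.039829511661082506 open -0.0002591851263516344 grip 0.0
angle 1.6641988202076374 zerr [-0.002  0.001  1.   ]
```

View pics/c2.png

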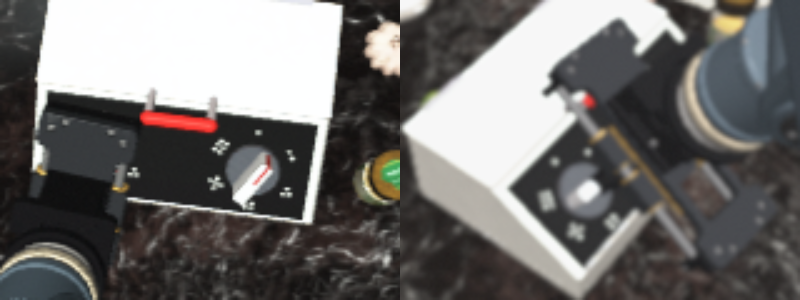

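```bash
python3 - <<'E'
from h import *
f=np.load("pics/s2.npz");p=f['p'];P=cloud("scene",f['d'])
s=read_state();R=s['tcp_rot'];q=(P-L)@np.c_[U,-Y,Zp]*1000; q[...,2]+=35
# print grid of off-panel heights over image area around dial; plus lateral(right) coordinate
for v in range(218,262,3):
    print(v,' '.join('%4d,%4d,%3d'%tuple(q[v,u]) for u in range(252,302,4)))
b=p[195:275,235:315][:,:,::-1]
cv2.imwrite("pics/c3.png",cv2.resize(b,(600,600),interpolation=cv2.INTER_CUBIC))
E
```

```text
218   44,  10,  3   37,  19,  0   31,  27,  0   24,  33,  1   30, -34,130   26, -31,135   20, -25,136   16, -23,142   12, -23,152    8, -24,163    3, -20,167    0, -21,178    0, -36,209
221   39,   7,  0   32,  14,  0   26,  21,  1   20,  27,  3   26, -33,122   22, -33,132   17, -29,136   11, -24,137    7, -23,145    3, -23,155    0, -23,164   -4, -22,172   -4, -36,203
224   34,   1,  1   28,   6,  6   22,  15,  2   15,  22,  2    9,  30,  1   17, -36,128   13, -34,136    8, -28,136   -3,   4, 93    0, -24,150   -4, -24,159   -8, -22,166  -12, -22,175
227   30,  -2,  0   23,   3,  2   18,   7,  8   11,  15,  5    5,  21,  8   12, -35,119    9, -37,133    3, -29,130   -5,  -9,108   -5, -23,141   -9, -25,155  -12, -25,164  -19, -14,157
230   25,  -7,  0   19,  -4,  7   13,   2,  6    7,   8,  9    6,  -8, 53    1,  -7, 63   -2,  -8, 75    0, -32,129   -4, -31,137   -9, -26,138  -13, -25,148  -17, -24,156  -22, -19,158
233   21, -13,  2   15, -10,  9    9,  -3,  9    6, -10, 34    0,  -7, 42   -3,  -8, 56   -6, -11, 73   -4, -36,128   -8, -35,137  -13, -29,136  -18, -24,139  -22, -26,15
[... 989 characters left out ...]
 0  -24, -22,  1  -30, -16,  2  -37,  -8,  1  -43,   0,  0  -50,   7, -1  -61,  24,-19  -69,  35,-26  -76,  42,-25  -82,  47,-20  -53, -34,131
254   -9, -47,  2  -15, -40,  1  -21, -34,  2  -28, -27,  1  -34, -21,  3  -41, -13,  1  -47,  -7,  3  -58,   9,-15  -67,  24,-29  -73,  29,-25  -80,  35,-21  -86,  41,-19  -57, -38,130
257  -13, -53,  3  -20, -45,  0  -26, -39,  2  -32, -33,  2  -39, -25,  1  -45, -18,  1  -54,  -6, -8  -64,  10,-27  -71,  16,-24  -77,  22,-22  -83,  28,-18  -90,  34,-16  -97,  40,-14
260  -17, -57,  3  -24, -50,  2  -30, -44,  1  -36, -37,  1  -43, -30,  1  -50, -20, -3  -60,  -6,-17  -69,   5,-28  -75,  10,-23  -82,  17,-22  -88,  22,-18  -94,  27,-14 -100,  33,-10
```

View pics/c3.png

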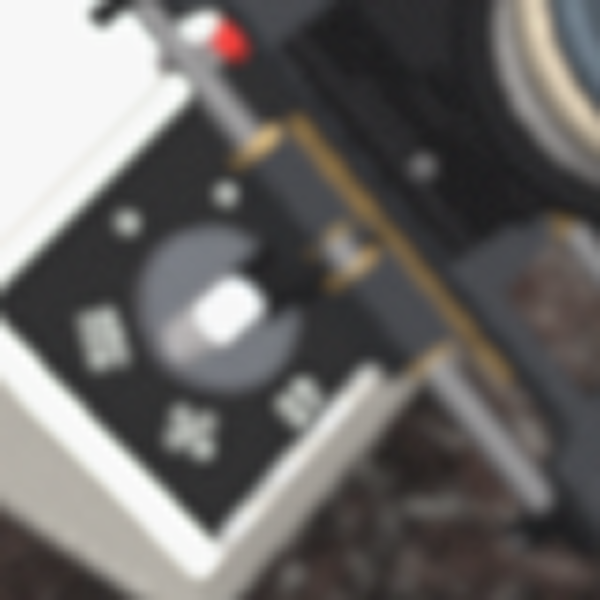

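Call:
apply_moves:
  rows:
    - {"x": 0, "y": 0, "z": 0, "rx": 0, "ry": 0, "rz": 0, "claw": 150}
    - {"x": 0, "y": 0, "z": 0, "rx": 0, "ry": 0, "rz": 0, "claw": 150}
    - {"x": 0, "y": 0, "z": 0, "rx": 0, "ry": 0, "rz": 0, "claw": 150}
    - {"x": 0, "y": 0, "z": 0, "rx": 0, "ry": 0, "rz": 0, "claw": 150}
    - {"x": 0, "y": 0, "z": 3, "rx": 0, "ry": 0, "rz": 0, "claw": 150}
    - {"x": 0, "y": 0, "z": 6, "rx": 0, "ry": 0, "rz": 0, "claw": 150}
    - {"x": 0, "y": 0, "z": 8, "rx": 0, "ry": 0, "rz": 0, "claw": 150}
    - {"x": 0, "y": 0, "z": 8, "rx": 0, "ry": 0, "rz": 0, "claw": 150}

```text
time_s: 7.05
position: [0.5045, -0.1272, 0.0827]
tcp_rot: [[-0.225, -0.839, 0.495], [-0.973, 0.217, -0.074], [-0.045, -0.498, -0.866]]
force: [0.6, 0.7, 0.6]
opening: 0.412
grasp_force: 0.0
```

```bash
python3 - <<'E'
from h import *
st()
q,d=capture("scene");P=cloud("scene",d);np.savez("pics/s3.npz",p=q,d=d)
w=(P-L)@np.c_[U,-Y,Zp]*1000; w[...,2]+=35
for lo,hi in((-45,-6.5),(6.5,45)):
    m=(w[...,0]>lo)&(w[...,0]<hi)&(abs(w[...,1])<13)&(w[...,2]>14)&(w[...,2]<60)
    a=w[m]; a=a[a[:,2].argsort()][:14].round(0).astype(int).tolist(); print(a)
E
```

```text
7.05 [ 0.5045 -0.1272  0.0827] [-34.3  34.2 127.1 124.5  15.3  37.1] F tool [-0.87 -0.67 -0.26] M tool [-0.288 -0.089  0.063] tau6 -0.06118331104516983 open 0.41152401043130543 grip 0.0
angle 1.6643060408084243 zerr [-0.002  0.001  1.   ]
[[-20, 2, 34], [-20, -10, 35], [-25, -11, 35], [-19, -2, 37], [-21, -10, 39], [-26, -12, 39], [-18, -10, 39], [-19, -7, 39], [-20, -9, 41], [-23, -13, 41], [-27, -12, 42], [-24, -12, 43], [-22, -11, 44], [-21, -10, 45]]
[[24, -7, 35], [19, -6, 36], [25, 3, 38], [21, -6, 38], [18, -6, 39], [23, -8, 39], [26, -8, 40], [20, -5, 41], [24, -7, 41], [26, -7, 43], [26, -5, 45], [23, -8, 46], [22, -7, 46], [19, -7, 46]]
```

Call:
apply_moves:
  rows:
    - {"x": 0, "y": 0, "z": 5, "rx": 0, "ry": 0, "rz": 0, "claw": 150}
    - {"x": 0, "y": 0, "z": 10, "rx": 0, "ry": 0, "rz": 0, "claw": 150}
    - {"x": 0, "y": 0, "z": 15, "rx": 0, "ry": 0, "rz": 0, "claw": 150}
    - {"x": 0, "y": 0, "z": 20, "rx": 0, "ry": 0, "rz": 0, "claw": 150}
    - {"x": 0, "y": 0, "z": 20, "rx": 0, "ry": 0, "rz": 0, "claw": 150}

```text
time_s: 7.72
position: [0.5145, -0.1287, 0.0652]
tcp_rot: [[-0.225, -0.839, 0.495], [-0.973, 0.217, -0.074], [-0.045, -0.498, -0.866]]
force: [0.1, 0.5, 0.5]
opening: 0.412
grasp_force: 0.0
```

```bash
cat >> h.py <<'E'
def tips(top):
    q,d=capture("scene");P=cloud("scene",d); R=read_state()['tcp_rot']
    w=(P-top)@np.c_[R[:,1],R[:,0],-R[:,2]]*1000; w[...,2]+=35   # along jaw line, along pad width, off panel
    for lo,hi in((-45,-8),(8,45)):
        m=(w[...,0]>lo)&(w[...,0]<hi)&(abs(w[...,1])<13)&(w[...,2]>10)&(w[...,2]<60)
        a=w[m]; print(len(a),a[a[:,2].argsort()][:8].round(0).astype(int).tolist(),'pad width',np.percentile(a[:,1],[5,95]).round(1) if len(a) else 0)
E
python3 - <<'E'
from h import *
st(); tips(L)
E
```

```text
7.725 [ 0.5145 -0.1287  0.0652] [-33.6  37.  126.1 130.8  16.3  31.1] F tool [-0.52 -0.25 -0.45] M tool [-0.293 -0.125  0.117] tau6 -0.08086150512099266 open 0.4118053426389814 grip 0.0
angle 1.6643537610917263 zerr [-0.002  0.001  1.   ]
30 [[-19, -11, 10], [-17, -7, 16], [-24, -10, 17], [-20, -8, 17], [-22, -10, 18], [-19, -8, 20], [-23, -10, 21], [-25, -10, 22]] pad width [-10.7  -7.3]
59 [[18, -8, 10], [17, 12, 11], [13, 9, 12], [19, -5, 13], [24, -8, 17], [21, -8, 17], [25, -10, 17], [28, -9, 18]] pad width [-10.   9.]
```

Call:
apply_moves:
  rows:
    - {"x": 0, "y": 0, "z": 0, "rx": 0, "ry": 0, "rz": 0, "claw": 255}
    - {"x": 0, "y": 0, "z": 0, "rx": 0, "ry": 0, "rz": 0, "claw": 255}
    - {"x": 0, "y": 0, "z": 0, "rx": 0, "ry": 0, "rz": 0, "claw": 255}
    - {"x": 0, "y": 0, "z": 0, "rx": 0, "ry": 0, "rz": 0, "claw": 255}
    - {"x": 0, "y": 0, "z": 0, "rx": 0, "ry": 0, "rz": 0, "claw": 255}

```text
time_s: 8.4
position: [0.5146, -0.1288, 0.0659]
tcp_rot: [[-0.225, -0.839, 0.496], [-0.973, 0.217, -0.074], [-0.045, -0.499, -0.865]]
force: [0.1, -0.6, 1.6]
opening: 0.135
grasp_force: 30.0
```

```bash
python3 - <<'E'
from h import *
st()
E
```

```text
8.4 [ 0.5146 -0.1288  0.0659] [-33.6  36.9 126.2 130.8  16.3  31.2] F tool [ 0.5  -1.05 -1.3 ] M tool [-0.181 -0.119  0.139] tau6 -0.08788184495642781 open 0.13450507045655294 grip 30.001284778118134
angle 1.6643882499473466 zerr [-0.002  0.002  1.   ]
```

Call:
apply_moves:
  rows:
    - {"x": 0, "y": 0, "z": 0, "rx": 0, "ry": 0, "rz": 1, "claw": 255}
    - {"x": 0, "y": 0, "z": 0, "rx": 0, "ry": 0, "rz": 2, "claw": 255}
    - {"x": 0, "y": 0, "z": 0, "rx": 0, "ry": 0, "rz": 3, "claw": 255}
    - {"x": 0, "y": 0, "z": 0, "rx": 0, "ry": 0, "rz": 4, "claw": 255}
    - {"x": 0, "y": 0, "z": 0, "rx": 0, "ry": 0, "rz": 5, "claw": 255}
    - {"x": 0, "y": 0, "z": 0, "rx": 0, "ry": 0, "rz": 6, "claw": 255}
    - {"x": 0, "y": 0, "z": 0, "rx": 0, "ry": 0, "rz": 7, "claw": 255}
    - {"x": 0, "y": 0, "z": 0, "rx": 0, "ry": 0, "rz": 7, "claw": 255}

```text
time_s: 9.4
position: [0.5146, -0.1288, 0.0659]
tcp_rot: [[-0.728, -0.474, 0.496], [-0.579, 0.812, -0.074], [-0.367, -0.341, -0.865]]
force: [-0.4, 0.4, 2.1]
opening: 0.131
grasp_force: 30.0
```

```bash
python3 - <<'E'
from h import *
st()
E
```

```text
9.4 [ 0.5146 -0.1288  0.0659] [-33.6  36.9 126.2 130.8  16.3  73.1] F tool [-0.72 -0.17 -2.07] M tool [-0.11  -0.015  0.188] tau6 0.04741714219562709 open 0.13137670326242942 grip 30.00463843345642
angle 2.3963754595201703 zerr [-0.     0.003  1.   ]
```

Call:
apply_moves:
  rows:
    - {"x": 0, "y": 0, "z": 0, "rx": 0, "ry": 0, "rz": 1, "claw": 255}
    - {"x": 0, "y": 0, "z": 0, "rx": 0, "ry": 0, "rz": 2, "claw": 255}
    - {"x": 0, "y": 0, "z": 0, "rx": 0, "ry": 0, "rz": 3, "claw": 255}
    - {"x": 0, "y": 0, "z": 0, "rx": 0, "ry": 0, "rz": 4, "claw": 255}
    - {"x": 0, "y": 0, "z": 0, "rx": 0, "ry": 0, "rz": 5, "claw": 255}
    - {"x": 0, "y": 0, "z": 0, "rx": 0, "ry": 0, "rz": 6, "claw": 255}
    - {"x": 0, "y": 0, "z": 0, "rx": 0, "ry": 0, "rz": 7, "claw": 255}
    - {"x": 0, "y": 0, "z": 0, "rx": 0, "ry": 0, "rz": 7.12, "claw": 255}
    - {"x": 0, "y": 0, "z": 0, "rx": 0, "ry": 0, "rz": 7.12, "claw": 255}

```text
time_s: 10.52
position: [0.5146, -0.1288, 0.0659]
tcp_rot: [[-0.856, 0.145, 0.496], [0.124, 0.989, -0.074], [-0.501, -0.002, -0.865]]
force: [-0.2, 0.1, 5.4]
opening: 0.133
grasp_force: 30.0
```

Call:
apply_moves:
  rows:
    - {"x": 0, "y": 0, "z": 0, "rx": 0, "ry": 0, "rz": 0, "claw": 150}
    - {"x": 0, "y": 0, "z": 0, "rx": 0, "ry": 0, "rz": 0, "claw": 150}
    - {"x": 0, "y": 0, "z": 0, "rx": 0, "ry": 0, "rz": 0, "claw": 150}
    - {"x": 0, "y": 0, "z": -10, "rx": 0, "ry": 0, "rz": 0, "claw": 150}
    - {"x": 0, "y": 0, "z": -30, "rx": 0, "ry": 0, "rz": 0, "claw": 150}
    - {"x": 0, "y": 0, "z": -60, "rx": 0, "ry": 0, "rz": 0, "claw": 150}
    - {"x": 0, "y": 0, "z": -90, "rx": 0, "ry": 0, "rz": 0, "claw": 150}
    - {"x": 0, "y": 0, "z": -100, "rx": 0, "ry": 0, "rz": 0, "claw": 150}

```text
time_s: 11.52
position: [0.4642, -0.121, 0.1531]
tcp_rot: [[-0.856, 0.146, 0.495], [0.125, 0.989, -0.075], [-0.501, -0.002, -0.865]]
force: [0.4, -0.5, 0.2]
opening: 0.414
grasp_force: 0.0
```

```bash
cat >> h.py <<'E'
def dials():
    for n in("top","scene"):
        p,d=capture(n);P=cloud(n,d).reshape(-1,3)
        for nm,c in(("L",L),("R",Rt)):
            h=(P-c)@Zp; g=(abs(h)<.006)&(np.linalg.norm(P-c,axis=1)<.03); G=P[g]
            if len(G)<30: continue
            uv=np.c_[G@U,-(G@Y)]; ev=np.linalg.eigh(np.cov(uv.T))[1][:,1]; print(n,nm,len(G),'ang mod pi',np.arctan2(ev[1],ev[0])%np.pi)
E
python3 - <<'E'
from h import *
st(); dials()
print("right:", rel(*dialpose(Rt,.546,.08)))
E
```

```text
11.525 [ 0.4642 -0.121   0.1531] [-37.5  21.5 129.6  81.8  14.2 162.7] F tool [-0.5  -0.4   0.04] M tool [-0.101  0.164  0.045] tau6 -0.6274430640041828 open 0.41389783654216794 grip 0.0
angle 3.1421191654020157 zerr [0.001 0.002 1.   ]
top L 107 ang mod pi 0.00785292749860167
top R 112 ang mod pi 0.5503303067205141
scene L 52 ang mod pi 0.035091511797604724
right: (array([  -0.3, -139.3,   30.6]), array([ -0.04,  -0.03, -24.79]))
```

Call:
apply_moves:
  rows:
    - {"x": 0, "y": -20, "z": 0, "rx": 0, "ry": 0, "rz": -1.7, "claw": 150}
    - {"x": 0, "y": -40, "z": 0, "rx": 0, "ry": 0, "rz": -3.4, "claw": 150}
    - {"x": 0, "y": -60, "z": 0, "rx": 0, "ry": 0, "rz": -5.1, "claw": 150}
    - {"x": 0, "y": -80, "z": 0, "rx": 0, "ry": 0, "rz": -6.8, "claw": 150}
    - {"x": 0, "y": -100, "z": 0, "rx": 0, "ry": 0, "rz": -8.5, "claw": 150}
    - {"x": 0, "y": -120, "z": 0, "rx": 0, "ry": 0, "rz": -10.2, "claw": 150}
    - {"x": 0, "y": -139, "z": 0, "rx": 0, "ry": 0, "rz": -11.9, "claw": 150}
    - {"x": 0, "y": -139, "z": 0, "rx": 0, "ry": 0, "rz": -13.6, "claw": 150}
    - {"x": 0, "y": -139, "z": 0, "rx": 0, "ry": 0, "rz": -15, "claw": 150}

```text
time_s: 12.75
position: [0.4447, -0.2591, 0.1516]
tcp_rot: [[-0.142, -0.857, 0.495], [-0.99, 0.122, -0.074], [0.003, -0.501, -0.866]]
force: [-0.1, 0.2, -0.2]
opening: 0.408
grasp_force: 0.0
```

Call:
apply_moves:
  rows:
    - {"x": 0, "y": 0, "z": 0, "rx": 0, "ry": 0, "rz": -1.7, "claw": 150}
    - {"x": 0, "y": 0, "z": 0, "rx": 0, "ry": 0, "rz": -3.4, "claw": 150}
    - {"x": 0, "y": 0, "z": 0, "rx": 0, "ry": 0, "rz": -5.1, "claw": 150}
    - {"x": 0, "y": 0, "z": 0, "rx": 0, "ry": 0, "rz": -6.8, "claw": 150}
    - {"x": 0, "y": 0, "z": 0, "rx": 0, "ry": 0, "rz": -8.5, "claw": 150}
    - {"x": 0, "y": 0, "z": 0, "rx": 0, "ry": 0, "rz": -9.8, "claw": 150}
    - {"x": 0, "y": 0, "z": 0, "rx": 0, "ry": 0, "rz": -9.8, "claw": 150}

```text
time_s: 13.62
position: [0.4447, -0.2586, 0.1517]
tcp_rot: [[0.656, -0.57, 0.495], [-0.622, -0.78, -0.073], [0.428, -0.26, -0.866]]
force: [-0.3, -0.2, 0.0]
opening: 0.415
grasp_force: 0.0
```

```bash
python3 - <<'E'
from h import *
st()
print("right:", rel(*dialpose(Rt,.546,.009)))
E
```

```text
13.625 [ 0.4447 -0.2586  0.1517] [-56.4  23.8 122.9  62.3  24.8  17.4] F tool [-0.05  0.33 -0.12] M tool [-0.105 -0.297  0.038] tau6 -0.24697249755263329 open 0.41452689579203206 grip 0.0
angle 0.5476839700307464 zerr [-0.001 -0.001  1.   ]
right: (array([ 1. , -0.1, 99.7]), array([ 0.01, -0.01, -0.02]))
```

Call:
apply_moves:
  rows:
    - {"x": 1, "y": 0, "z": 20, "rx": 0, "ry": 0, "rz": 0, "claw": 150}
    - {"x": 1, "y": 0, "z": 40, "rx": 0, "ry": 0, "rz": 0, "claw": 150}
    - {"x": 1, "y": 0, "z": 55, "rx": 0, "ry": 0, "rz": 0, "claw": 150}
    - {"x": 1, "y": 0, "z": 70, "rx": 0, "ry": 0, "rz": 0, "claw": 150}
    - {"x": 1, "y": 0, "z": 78, "rx": 0, "ry": 0, "rz": 0, "claw": 150}
    - {"x": 1, "y": 0, "z": 78, "rx": 0, "ry": 0, "rz": 0, "claw": 150}

```text
time_s: 14.38
position: [0.4839, -0.265, 0.0843]
tcp_rot: [[0.656, -0.57, 0.494], [-0.622, -0.779, -0.073], [0.427, -0.26, -0.866]]
force: [0.1, 1.0, -0.3]
opening: 0.413
grasp_force: 0.0
```

```bash
python3 - <<'E'
from h import *
st()
print("right:", rel(*dialpose(Rt,.548,.009))); tips(Rt)
E
```

```text
14.375 [ 0.4839 -0.265   0.0843] [-52.1  34.6 120.8  84.5  20.3  -2.5] F tool [-0.64 -0.77  0.26] M tool [-0.11  -0.358  0.065] tau6 -0.06220577051863074 open 0.41310536864591213 grip 0.0
angle 0.5480469626693548 zerr [-0.    -0.001  1.   ]
right: (array([ 0.2, -0.3, 21.5]), array([ 0.01, -0.  , -0.  ]))
1 [[-23, -3, 10]] pad width [-3.4 -3.4]
0 [] pad width 0
```

Call:
apply_moves:
  rows:
    - {"x": 0, "y": 0, "z": 6, "rx": 0, "ry": 0, "rz": 0, "claw": 150}
    - {"x": 0, "y": 0, "z": 12, "rx": 0, "ry": 0, "rz": 0, "claw": 150}
    - {"x": 0, "y": 0, "z": 17, "rx": 0, "ry": 0, "rz": 0, "claw": 150}
    - {"x": 0, "y": 0, "z": 20, "rx": 0, "ry": 0, "rz": 0, "claw": 150}
    - {"x": 0, "y": 0, "z": 20, "rx": 0, "ry": 0, "rz": 0, "claw": 150}

```text
time_s: 15.05
position: [0.4937, -0.2666, 0.0677]
tcp_rot: [[0.657, -0.569, 0.495], [-0.621, -0.781, -0.074], [0.429, -0.259, -0.866]]
force: [-0.3, 0.8, 1.0]
opening: 0.41
grasp_force: 0.0
```

Call:
apply_moves:
  rows:
    - {"x": 0, "y": 0, "z": 0, "rx": 0, "ry": 0, "rz": 0, "claw": 255}
    - {"x": 0, "y": 0, "z": 0, "rx": 0, "ry": 0, "rz": 0, "claw": 255}
    - {"x": 0, "y": 0, "z": 0, "rx": 0, "ry": 0, "rz": 0, "claw": 255}
    - {"x": 0, "y": 0, "z": 0, "rx": 0, "ry": 0, "rz": 0, "claw": 255}
    - {"x": 0, "y": 0, "z": 0, "rx": 0, "ry": 0, "rz": 0, "claw": 255}

```text
time_s: 15.68
position: [0.4934, -0.2672, 0.068]
tcp_rot: [[0.656, -0.57, 0.495], [-0.621, -0.781, -0.075], [0.429, -0.257, -0.866]]
force: [-2.6, -0.8, 0.8]
opening: 0.136
grasp_force: 30.0
```

```bash
python3 - <<'E'
from h import *
st()
E
```

```text
15.675 [ 0.4934 -0.2672  0.068 ] [-51.1  37.  119.9  90.2  19.7  -7.6] F tool [-0.84  1.95 -1.97] M tool [-0.511 -0.323 -0.015] tau6 0.05866758758202195 open 0.13582771633433566 grip 29.995700418949127
angle 0.5459935710284712 zerr [-0.002 -0.003  1.   ]
```

Call:
apply_moves:
  rows:
    - {"x": 0, "y": 0, "z": 0, "rx": 0, "ry": 0, "rz": 1, "claw": 255}
    - {"x": 0, "y": 0, "z": 0, "rx": 0, "ry": 0, "rz": 2, "claw": 255}
    - {"x": 0, "y": 0, "z": 0, "rx": 0, "ry": 0, "rz": 3, "claw": 255}
    - {"x": 0, "y": 0, "z": 0, "rx": 0, "ry": 0, "rz": 4, "claw": 255}

```text
time_s: 16.18
position: [0.4934, -0.2671, 0.0679]
tcp_rot: [[0.366, -0.788, 0.495], [-0.886, -0.458, -0.075], [0.286, -0.41, -0.866]]
force: [-1.3, -1.4, 1.7]
opening: 0.131
grasp_force: 30.0
```

```bash
python3 - <<'E'
from h import *
st()
E
```

```text
16.175 [ 0.4934 -0.2671  0.0679] [-51.1  37.  119.9  90.2  19.7  16.5] F tool [ 1.24  0.99 -2.04] M tool [-0.566 -0.176 -0.06 ] tau6 -0.3919408656656742 open 0.1314017162057178 grip 30.004224479198456
angle 0.9675956413283602 zerr [-0.003 -0.002  1.   ]
```

Call:
apply_moves:
  rows:
    - {"x": 0, "y": 0, "z": 0, "rx": 0, "ry": 0, "rz": 1, "claw": 255}
    - {"x": 0, "y": 0, "z": 0, "rx": 0, "ry": 0, "rz": 2, "claw": 255}
    - {"x": 0, "y": 0, "z": 0, "rx": 0, "ry": 0, "rz": 3, "claw": 255}
    - {"x": 0, "y": 0, "z": 0, "rx": 0, "ry": 0, "rz": 4, "claw": 255}

```text
time_s: 16.68
position: [0.4934, -0.2671, 0.068]
tcp_rot: [[0.014, -0.869, 0.495], [-0.995, -0.059, -0.075], [0.094, -0.491, -0.866]]
force: [-1.8, -2.0, 0.8]
opening: 0.135
grasp_force: 30.0
```

```bash
python3 - <<'E'
from h import *
st()
E
```

```text
16.675 [ 0.4934 -0.2671  0.068 ] [-51.1  37.  119.9  90.2  19.7  40.5] F tool [ 2.01  1.25 -1.41] M tool [-0.528  0.077 -0.079] tau6 -0.413175243884325 open 0.1352808894552609 grip 30.004405081272125
angle 1.3863733671140848 zerr [-0.003 -0.     1.   ]
```

Call:
apply_moves:
  rows:
    - {"x": 0, "y": 0, "z": 0, "rx": 0, "ry": 0, "rz": 0.4, "claw": 255}
    - {"x": 0, "y": 0, "z": 0, "rx": 0, "ry": 0, "rz": 0.8, "claw": 255}
    - {"x": 0, "y": 0, "z": 0, "rx": 0, "ry": 0, "rz": 0.8, "claw": 255}

```text
time_s: 17.05
position: [0.4934, -0.2671, 0.0679]
tcp_rot: [[-0.057, -0.867, 0.495], [-0.997, 0.023, -0.075], [0.054, -0.497, -0.866]]
force: [-3.5, -1.7, 1.1]
opening: 0.139
grasp_force: 30.0
```

```bash
cat > r.py <<'E'
from h import *
s=read_state();R=s['tcp_rot'];x=R[:,0];print(s['time_s'],'ang %.3f Mz %.3f tau6 %.3f j6 %.1f'%(np.arctan2(-(x@Y),x@U),(R.T@s['moment'])[2],s['tau'][5],s['joint_positions'][5]),(R.T@s['force']).round(1))
E
python3 r.py
```

```text
17.05 ang 1.468 Mz 0.138 tau6 -0.031 j6 45.2 [ 1.9  2.4 -2.6]
```

Call:
apply_moves:
  rows:
    - {"x": 0, "y": 0, "z": 0, "rx": 0, "ry": 0, "rz": 0.25, "claw": 255}
    - {"x": 0, "y": 0, "z": 0, "rx": 0, "ry": 0, "rz": 0.5, "claw": 255}

```text
time_s: 17.3
position: [0.4934, -0.2671, 0.0679]
tcp_rot: [[-0.103, -0.863, 0.495], [-0.994, 0.076, -0.075], [0.028, -0.5, -0.866]]
force: [-5.0, -3.1, 1.6]
opening: 0.137
grasp_force: 30.0
```

```bash
python3 r.py
```

```text
17.3 ang 1.521 Mz -0.079 tau6 -0.032 j6 48.2 [ 3.6  3.3 -3.6]
```

Call:
apply_moves:
  rows:
    - {"x": 0, "y": 0, "z": 0, "rx": 0, "ry": 0, "rz": 0.25, "claw": 255}
    - {"x": 0, "y": 0, "z": 0, "rx": 0, "ry": 0, "rz": 0.5, "claw": 255}

```text
time_s: 17.55
position: [0.4934, -0.2671, 0.068]
tcp_rot: [[-0.148, -0.856, 0.495], [-0.989, 0.128, -0.075], [0.001, -0.5, -0.866]]
force: [-3.8, -3.1, 3.5]
opening: 0.133
grasp_force: 30.0
```

```bash
python3 r.py
```

```text
17.55 ang 1.574 Mz -0.112 tau6 -0.006 j6 51.3 [ 3.7  1.2 -4.7]
```

Call:
apply_moves:
  rows:
    - {"x": 0, "y": 0, "z": 0, "rx": 0, "ry": 0, "rz": 0.25, "claw": 255}
    - {"x": 0, "y": 0, "z": 0, "rx": 0, "ry": 0, "rz": 0.5, "claw": 255}

```text
time_s: 17.8
position: [0.4934, -0.2671, 0.068]
tcp_rot: [[-0.193, -0.847, 0.495], [-0.981, 0.179, -0.075], [-0.025, -0.5, -0.866]]
force: [-4.3, -3.7, 2.3]
opening: 0.133
grasp_force: 30.0
```

```bash
python3 r.py
```

```text
17.8 ang 1.626 Mz -0.054 tau6 -0.017 j6 54.3 [ 4.4  1.9 -3.9]
```

Call:
apply_moves:
  rows:
    - {"x": 0, "y": 0, "z": 0, "rx": 0, "ry": 0, "rz": 0.25, "claw": 255}
    - {"x": 0, "y": 0, "z": 0, "rx": 0, "ry": 0, "rz": 0.5, "claw": 255}

```text
time_s: 18.05
position: [0.4934, -0.2671, 0.068]
tcp_rot: [[-0.237, -0.836, 0.495], [-0.97, 0.231, -0.075], [-0.051, -0.498, -0.866]]
force: [-4.6, -2.9, 2.7]
opening: 0.133
grasp_force: 30.0
```

```bash
python3 r.py
```

```text
18.05 ang 1.679 Mz 0.050 tau6 -0.115 j6 57.3 [ 3.8  1.8 -4.4]
```

Call:
apply_moves:
  rows:
    - {"x": 0, "y": 0, "z": 0, "rx": 0, "ry": 0, "rz": 0.25, "claw": 255}
    - {"x": 0, "y": 0, "z": 0, "rx": 0, "ry": 0, "rz": 0.5, "claw": 255}

```text
time_s: 18.3
position: [0.4934, -0.2671, 0.068]
tcp_rot: [[-0.283, -0.822, 0.495], [-0.956, 0.284, -0.075], [-0.079, -0.494, -0.866]]
force: [-4.8, -2.2, 1.1]
opening: 0.13
grasp_force: 30.2
```

```bash
python3 r.py
```

```text
18.3 ang 1.734 Mz 0.502 tau6 -0.638 j6 60.3 [ 3.3  2.8 -3.1]
```

Call:
apply_moves:
  rows:
    - {"x": 0, "y": 0, "z": 0, "rx": 0, "ry": 0, "rz": 0, "claw": 255}
    - {"x": 0, "y": 0, "z": 0, "rx": 0, "ry": 0, "rz": 0, "claw": 255}

```text
time_s: 18.55
position: [0.4935, -0.2671, 0.068]
tcp_rot: [[-0.281, -0.822, 0.495], [-0.956, 0.282, -0.075], [-0.078, -0.495, -0.866]]
force: [-4.4, -3.7, 2.1]
opening: 0.134
grasp_force: 30.3
```

```bash
python3 r.py
```

```text
18.55 ang 1.732 Mz 0.579 tau6 -0.564 j6 60.2 [ 4.6  1.6 -3.7]
```

Call:
apply_moves:
  rows:
    - {"x": 0, "y": 0, "z": 0, "rx": 0, "ry": 0, "rz": -0.25, "claw": 255}
    - {"x": 0, "y": 0, "z": 0, "rx": 0, "ry": 0, "rz": -0.25, "claw": 255}

```text
time_s: 18.8
position: [0.4935, -0.2671, 0.068]
tcp_rot: [[-0.26, -0.829, 0.495], [-0.963, 0.257, -0.075], [-0.065, -0.497, -0.866]]
force: [-4.6, -2.9, 2.6]
opening: 0.139
grasp_force: 31.0
```

```bash
python3 r.py
```

```text
18.8 ang 1.706 Mz 0.747 tau6 -0.760 j6 58.7 [ 3.9  1.8 -4.3]
```

Call:
apply_moves:
  rows:
    - {"x": 0, "y": 0, "z": 0, "rx": 0, "ry": 0, "rz": 0.5, "claw": 255}
    - {"x": 0, "y": 0, "z": 0, "rx": 0, "ry": 0, "rz": 1, "claw": 255}
    - {"x": 0, "y": 0, "z": 0, "rx": 0, "ry": 0, "rz": 1, "claw": 255}

```text
time_s: 19.18
position: [0.4934, -0.2671, 0.068]
tcp_rot: [[-0.343, -0.798, 0.495], [-0.932, 0.354, -0.075], [-0.115, -0.487, -0.866]]
force: [-4.3, -3.4, 2.5]
opening: 0.133
grasp_force: 30.1
```

```bash
python3 r.py
```

```text
19.175 ang 1.808 Mz 0.350 tau6 -0.239 j6 64.7 [ 4.3  1.  -4. ]
```

Call:
apply_moves:
  rows:
    - {"x": 0, "y": 0, "z": 0, "rx": 0, "ry": 0, "rz": 0.5, "claw": 255}
    - {"x": 0, "y": 0, "z": 0, "rx": 0, "ry": 0, "rz": 0.8, "claw": 255}
    - {"x": 0, "y": 0, "z": 0, "rx": 0, "ry": 0, "rz": 0.8, "claw": 255}

```text
time_s: 19.55
position: [0.4935, -0.2671, 0.068]
tcp_rot: [[-0.408, -0.768, 0.495], [-0.9, 0.429, -0.075], [-0.155, -0.476, -0.866]]
force: [-5.7, -2.7, 1.4]
opening: 0.14
grasp_force: 30.0
```

```bash
python3 r.py
```

```text
19.55 ang 1.890 Mz 0.121 tau6 -0.044 j6 69.4 [ 4.6  2.5 -3.8]
```

Call:
apply_moves:
  rows:
    - {"x": 0, "y": 0, "z": 0, "rx": 0, "ry": 0, "rz": 0.4, "claw": 255}
    - {"x": 0, "y": 0, "z": 0, "rx": 0, "ry": 0, "rz": 0.8, "claw": 255}
    - {"x": 0, "y": 0, "z": 0, "rx": 0, "ry": 0, "rz": 0.8, "claw": 255}

```text
time_s: 19.92
position: [0.4935, -0.2671, 0.068]
tcp_rot: [[-0.47, -0.731, 0.495], [-0.861, 0.503, -0.075], [-0.194, -0.461, -0.866]]
force: [-5.6, -2.9, 2.7]
opening: 0.138
grasp_force: 30.0
```

```bash
python3 r.py
```

```text
19.925 ang 1.974 Mz 0.097 tau6 -0.039 j6 74.2 [ 4.7  1.4 -4.9]
```

Call:
apply_moves:
  rows:
    - {"x": 0, "y": 0, "z": 0, "rx": 0, "ry": 0, "rz": 0.4, "claw": 255}
    - {"x": 0, "y": 0, "z": 0, "rx": 0, "ry": 0, "rz": 0.8, "claw": 255}
    - {"x": 0, "y": 0, "z": 0, "rx": 0, "ry": 0, "rz": 0.8, "claw": 255}

```text
time_s: 20.3
position: [0.4935, -0.2671, 0.068]
tcp_rot: [[-0.53, -0.689, 0.495], [-0.816, 0.574, -0.075], [-0.232, -0.443, -0.866]]
force: [-3.2, -3.6, 2.4]
opening: 0.134
grasp_force: 30.0
```

```bash
python3 r.py
```

```text
20.3 ang 2.058 Mz 0.111 tau6 -0.039 j6 79.0 [ 4.1 -0.9 -3.4]
```

Call:
apply_moves:
  rows:
    - {"x": 0, "y": 0, "z": 0, "rx": 0, "ry": 0, "rz": 0.25, "claw": 255}
    - {"x": 0, "y": 0, "z": 0, "rx": 0, "ry": 0, "rz": 0.5, "claw": 255}
    - {"x": 0, "y": 0, "z": 0, "rx": 0, "ry": 0, "rz": 0.5, "claw": 255}

```text
time_s: 20.68
position: [0.4935, -0.2671, 0.068]
tcp_rot: [[-0.565, -0.66, 0.495], [-0.785, 0.615, -0.075], [-0.255, -0.431, -0.866]]
force: [-4.3, -2.5, 3.5]
opening: 0.137
grasp_force: 30.0
```

```bash
python3 r.py
```

```text
20.675 ang 2.110 Mz 0.129 tau6 -0.036 j6 82.0 [ 3.5 -0.2 -5. ]
```

Call:
apply_moves:
  rows:
    - {"x": 0, "y": 0, "z": 0, "rx": 0, "ry": 0, "rz": 0.25, "claw": 255}
    - {"x": 0, "y": 0, "z": 0, "rx": 0, "ry": 0, "rz": 0.5, "claw": 255}
    - {"x": 0, "y": 0, "z": 0, "rx": 0, "ry": 0, "rz": 0.5, "claw": 255}

```text
time_s: 21.05
position: [0.4935, -0.2671, 0.068]
tcp_rot: [[-0.598, -0.63, 0.495], [-0.752, 0.655, -0.075], [-0.277, -0.417, -0.866]]
force: [-6.7, -3.6, 2.0]
opening: 0.133
grasp_force: 30.0
```

```bash
python3 r.py
```

```text
21.05 ang 2.162 Mz 0.036 tau6 0.072 j6 85.0 [ 6.2  1.  -4.8]
```

Call:
apply_moves:
  rows:
    - {"x": 0, "y": 0, "z": 0, "rx": 0, "ry": 0, "rz": 0.3, "claw": 255}
    - {"x": 0, "y": 0, "z": 0, "rx": 0, "ry": 0, "rz": 0.3, "claw": 255}

```text
time_s: 21.3
position: [0.4935, -0.2671, 0.068]
tcp_rot: [[-0.617, -0.612, 0.494], [-0.732, 0.677, -0.075], [-0.289, -0.408, -0.866]]
force: [-4.3, -4.0, 2.1]
opening: 0.133
grasp_force: 30.1
```

```bash
python3 r.py
```

```text
21.3 ang 2.192 Mz -0.248 tau6 0.314 j6 86.8 [ 4.9 -0.9 -3.6]
```

Call:
apply_moves:
  rows:
    - {"x": 0, "y": 0, "z": 0, "rx": 0, "ry": 0, "rz": -0.5, "claw": 255}
    - {"x": 0, "y": 0, "z": 0, "rx": 0, "ry": 0, "rz": -1, "claw": 255}
    - {"x": 0, "y": 0, "z": 0, "rx": 0, "ry": 0, "rz": -1, "claw": 255}

```text
time_s: 21.68
position: [0.4935, -0.2671, 0.068]
tcp_rot: [[-0.551, -0.672, 0.495], [-0.798, 0.598, -0.075], [-0.245, -0.436, -0.866]]
force: [-5.5, -3.1, 2.3]
opening: 0.132
grasp_force: 30.0
```

```bash
python3 r.py
```

```text
21.675 ang 2.088 Mz 0.059 tau6 -0.060 j6 80.8 [ 4.9  0.8 -4.5]
```

Call:
apply_moves:
  rows:
    - {"x": 0, "y": 0, "z": 0, "rx": 0, "ry": 0, "rz": 0, "claw": 150}
    - {"x": 0, "y": 0, "z": 0, "rx": 0, "ry": 0, "rz": 0, "claw": 150}
    - {"x": 0, "y": 0, "z": 0, "rx": 0, "ry": 0, "rz": 0, "claw": 150}
    - {"x": 0, "y": 0, "z": -10, "rx": 0, "ry": 0, "rz": 0, "claw": 150}
    - {"x": 0, "y": 0, "z": -30, "rx": 0, "ry": 0, "rz": 0, "claw": 150}
    - {"x": 0, "y": 0, "z": -60, "rx": 0, "ry": 0, "rz": 0, "claw": 150}
    - {"x": 0, "y": 0, "z": -90, "rx": 0, "ry": 0, "rz": 0, "claw": 150}
    - {"x": 0, "y": 0, "z": -110, "rx": 0, "ry": 0, "rz": 0, "claw": 150}
    - {"x": 0, "y": 0, "z": -110, "rx": 0, "ry": 0, "rz": 0, "claw": 150}

```text
time_s: 22.8
position: [0.4393, -0.2585, 0.1643]
tcp_rot: [[-0.551, -0.671, 0.497], [-0.797, 0.599, -0.075], [-0.247, -0.438, -0.865]]
force: [0.1, -0.9, 0.6]
opening: 0.412
grasp_force: 0.0
```

```bash
python3 - <<'E'
from h import *
st(); dials()
E
```

```text
22.8 [ 0.4393 -0.2585  0.1643] [-57.1  21.8 122.9  58.8  26.1 109. ] F tool [ 0.53 -0.85 -0.36] M tool [-0.234  0.003  0.093] tau6 0.09368872968479991 open 0.4117341351912297 grip 0.0
angle 2.089293664045076 zerr [-0.001  0.004  1.   ]
top L 107 ang mod pi 0.004580906640291538
top R 113 ang mod pi 2.082496657225394
scene L 128 ang mod pi 0.01534431224936883
scene R 92 ang mod pi 2.070821312877367
```

```bash
cat >> h.py <<'E'
B=np.array([.534,-.2025,.1215])
def barpose(th,back=0):  # lid angle th, tool orientation fixed, x=-Y
    H=B+.125*X-.033*Z; v=np.array([-.125,.033]); c,s=np.cos(th),np.sin(th)
    b=H+(c*v[0]+s*v[1])*X+(-s*v[0]+c*v[1])*Z
    z=-Zp; return b+(.018-back)*z, np.c_[-Y,np.cross(z,-Y),z]
E
python3 - <<'E'
from h import *
print(rel(*barpose(0,.06)))
p0,R0=barpose(0)
for t in np.arange(.1,1.25,.1): print(t.round(2),((R0.T@(barpose(t)[0]-p0))*1000).round(1))
E
```

```text
(array([-86.3, -11.9,  36.7]), array([-0.02, -0.01, -4.96]))
0.1 [-0.  -9.6 -8.7]
0.2 [ -0.  -19.9 -16.4]
0.3 [ -0. -31. -23.]
0.4 [ -0.  -42.7 -28.5]
0.5 [ -0.  -54.9 -32.8]
0.6 [ -0.  -67.5 -35.9]
0.7 [ -0.  -80.2 -37.7]
0.8 [ -0.  -93.2 -38.2]
0.9 [  -0.  -106.1  -37.4]
1.0 [  -0.  -118.8  -35.3]
1.1 [  -0.  -131.3  -32. ]
1.2 [  -0.  -143.4  -27.4]
```

Call:
apply_moves:
  rows:
    - {"x": -30, "y": -4, "z": 0, "rx": 0, "ry": 0, "rz": -1.5, "claw": 150}
    - {"x": -60, "y": -8, "z": 0, "rx": 0, "ry": 0, "rz": -3, "claw": 150}
    - {"x": -86, "y": -12, "z": 0, "rx": 0, "ry": 0, "rz": -4.5, "claw": 150}
    - {"x": -86, "y": -12, "z": 20, "rx": 0, "ry": 0, "rz": -4.96, "claw": 150}
    - {"x": -86, "y": -12, "z": 37, "rx": 0, "ry": 0, "rz": -4.96, "claw": 150}
    - {"x": -86, "y": -12, "z": 37, "rx": 0, "ry": 0, "rz": -4.96, "claw": 150}

```text
time_s: 23.65
position: [0.5131, -0.199, 0.1555]
tcp_rot: [[-0.145, -0.858, 0.493], [-0.989, 0.126, -0.071], [-0.001, -0.498, -0.867]]
force: [-0.4, 1.0, -0.0]
opening: 0.414
grasp_force: 0.0
```

```bash
python3 - <<'E'
from h import *
st(); print(rel(*barpose(0)))
p,d=capture("top");q,d2=capture("scene")
hs=cv2.cvtColor(p,cv2.COLOR_RGB2HSV);m=((hs[...,0]<8)|(hs[...,0]>172))&(hs[...,1]>150)&(hs[...,2]>120);m[:, :200]=0;m[:,290:]=0
P=cloud("top",d);print(m.sum(),np.median(P[m],0) if m.any() else 0)
cv2.imwrite("pics/c4.png",np.hstack([cv2.resize(p[170:290,180:340],(400,300)),cv2.resize(q[150:270,200:360],(400,300))])[:,:,::-1])
E
```

```text
23.65 [ 0.5131 -0.199   0.1555] [-42.3  24.5 119.1  56.7  19.5  94.5] F tool [-0.95  0.45 -0.2 ] M tool [-0.287 -0.07   0.06 ] tau6 -0.16007968224585056 open 0.41362228366893306 grip 0.0
angle 1.571487435656905 zerr [ 0.001 -0.002  1.   ]
(array([ 0.5, -1.5, 58.1]), array([ 0.02,  0.01, -0.01]))
5 [ 0.47396968 -0.27560268  0.08405084]
```

View pics/c4.png

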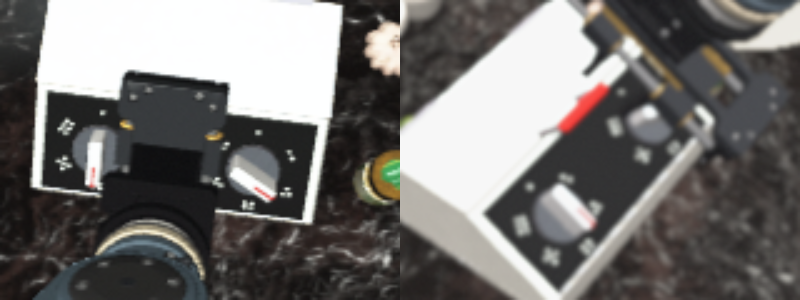

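Call:
apply_moves:
  rows:
    - {"x": 0, "y": -1, "z": 15, "rx": 0, "ry": 0, "rz": 0, "claw": 150}
    - {"x": 0, "y": -1, "z": 30, "rx": 0, "ry": 0, "rz": 0, "claw": 150}
    - {"x": 0, "y": -1, "z": 42, "rx": 0, "ry": 0, "rz": 0, "claw": 150}
    - {"x": 0, "y": -1, "z": 50, "rx": 0, "ry": 0, "rz": 0, "claw": 150}
    - {"x": 0, "y": -1, "z": 57, "rx": 0, "ry": 0, "rz": 0, "claw": 150}
    - {"x": 0, "y": -1, "z": 57, "rx": 0, "ry": 0, "rz": 0, "claw": 150}

```text
time_s: 24.5
position: [0.5421, -0.2044, 0.1088]
tcp_rot: [[-0.146, -0.856, 0.495], [-0.989, 0.126, -0.074], [0.001, -0.501, -0.866]]
force: [-0.4, -0.5, 0.3]
opening: 0.413
grasp_force: 0.0
```

Call:
apply_moves:
  rows:
    - {"x": 0, "y": 0, "z": 0, "rx": 0, "ry": 0, "rz": 0, "claw": 255}
    - {"x": 0, "y": 0, "z": 0, "rx": 0, "ry": 0, "rz": 0, "claw": 255}
    - {"x": 0, "y": 0, "z": 0, "rx": 0, "ry": 0, "rz": 0, "claw": 255}
    - {"x": 0, "y": 0, "z": 0, "rx": 0, "ry": 0, "rz": 0, "claw": 255}
    - {"x": 0, "y": 0, "z": 0, "rx": 0, "ry": 0, "rz": 0, "claw": 255}

```text
time_s: 25.12
position: [0.5423, -0.2044, 0.1091]
tcp_rot: [[-0.146, -0.856, 0.496], [-0.989, 0.125, -0.074], [0.002, -0.501, -0.865]]
force: [-1.6, 0.7, 3.0]
opening: 0.126
grasp_force: 30.0
```

```bash
python3 - <<'E'
from h import *
st(); print(rel(*barpose(0)))
E
```

```text
25.125 [ 0.5423 -0.2044  0.1091] [-40.1  31.8 117.3  73.4  15.9  79. ] F tool [-0.47 -0.06 -3.39] M tool [-0.082 -0.13   0.04 ] tau6 -0.04255546722561121 open 0.1262501440540721 grip 30.0003781914711
angle 1.5710005165113319 zerr [-0.002  0.002  1.   ]
(array([-0.6,  1.1,  3.1]), array([-0.01, -0.02, -0.  ]))
```

Call:
apply_moves:
  rows:
    - {"x": 0, "y": -5, "z": -4.5, "rx": 0, "ry": 0, "rz": 0, "claw": 255}
    - {"x": 0, "y": -10, "z": -9, "rx": 0, "ry": 0, "rz": 0, "claw": 255}
    - {"x": 0, "y": -15, "z": -12.5, "rx": 0, "ry": 0, "rz": 0, "claw": 255}
    - {"x": 0, "y": -20, "z": -16.5, "rx": 0, "ry": 0, "rz": 0, "claw": 255}

```text
time_s: 25.62
position: [0.5496, -0.2054, 0.1315]
tcp_rot: [[-0.146, -0.858, 0.492], [-0.989, 0.126, -0.074], [0.002, -0.497, -0.867]]
force: [-0.4, -1.6, -5.5]
opening: 0.13
grasp_force: 30.0
```

```bash
python3 - <<'E'
from h import *
st()
E
```

```text
25.625 [ 0.5496 -0.2054  0.1315] [-39.5  29.2 115.3  58.5  17.5  95.1] F tool [1.67 2.86 4.7 ] M tool [-1.003  0.183  0.075] tau6 -0.37232542410492897 open 0.12976738166663113 grip 29.998159110546112
angle 1.5712479869106923 zerr [-0.002 -0.003  1.   ]
```

Call:
apply_moves:
  rows:
    - {"x": 0, "y": -5.5, "z": -3.5, "rx": 0, "ry": 0, "rz": 0, "claw": 255}
    - {"x": 0, "y": -11, "z": -6.5, "rx": 0, "ry": 0, "rz": 0, "claw": 255}
    - {"x": 0, "y": -17, "z": -9.5, "rx": 0, "ry": 0, "rz": 0, "claw": 255}
    - {"x": 0, "y": -22.7, "z": -12, "rx": 0, "ry": 0, "rz": 0, "claw": 255}
    - {"x": 0, "y": -29, "z": -14.3, "rx": 0, "ry": 0, "rz": 0, "claw": 255}
    - {"x": 0, "y": -35, "z": -16.3, "rx": 0, "ry": 0, "rz": 0, "claw": 255}
    - {"x": 0, "y": -41, "z": -18, "rx": 0, "ry": 0, "rz": 0, "claw": 255}
    - {"x": 0, "y": -47.5, "z": -19.4, "rx": 0, "ry": 0, "rz": 0, "claw": 255}
    - {"x": 0, "y": -54, "z": -20.4, "rx": 0, "ry": 0, "rz": 0, "claw": 255}
    - {"x": 0, "y": -60, "z": -21.2, "rx": 0, "ry": 0, "rz": 0, "claw": 255}

```text
time_s: 26.88
position: [0.5889, -0.2109, 0.1799]
tcp_rot: [[-0.145, -0.859, 0.491], [-0.989, 0.125, -0.073], [0.001, -0.496, -0.868]]
force: [-8.5, -2.2, 1.0]
opening: 0.123
grasp_force: 30.0
```

```bash
python3 - <<'E'
from h import *
st(); print(rel(*barpose(.7)))
E
```

```text
26.875 [ 0.5889 -0.2109  0.1799] [-36.9  25.8 107.7  35.6  23.9 121.4] F tool [ 3.45  6.46 -4.9 ] M tool [-1.727  0.638  0.068] tau6 -0.19518483895808458 open 0.12290433568195 grip 30.00064104795456
angle 1.570472604723032 zerr [-0.001 -0.005  1.   ]
(array([-0.4, -3. ,  3.1]), array([ 0.04, -0.01,  0.  ]))
```

Call:
apply_moves:
  rows:
    - {"x": 0, "y": -6.5, "z": -0.4, "rx": 0, "ry": 0, "rz": 0, "claw": 255}
    - {"x": 0, "y": -13, "z": -0.5, "rx": 0, "ry": 0, "rz": 0, "claw": 255}
    - {"x": 0, "y": -19.5, "z": -0.2, "rx": 0, "ry": 0, "rz": 0, "claw": 255}
    - {"x": 0, "y": -26, "z": 0.3, "rx": 0, "ry": 0, "rz": 0, "claw": 255}
    - {"x": 0, "y": -32.5, "z": 1.2, "rx": 0, "ry": 0, "rz": 0, "claw": 255}
    - {"x": 0, "y": -38.6, "z": 2.4, "rx": 0, "ry": 0, "rz": 0, "claw": 255}
    - {"x": 0, "y": -45, "z": 3.9, "rx": 0, "ry": 0, "rz": 0, "claw": 255}
    - {"x": 0, "y": -51, "z": 5.7, "rx": 0, "ry": 0, "rz": 0, "claw": 255}
    - {"x": 0, "y": -51, "z": 5.7, "rx": 0, "ry": 0, "rz": 0, "claw": 255}

```text
time_s: 28.0
position: [0.6368, -0.218, 0.2006]
tcp_rot: [[-0.145, -0.858, 0.492], [-0.989, 0.125, -0.073], [0.001, -0.497, -0.868]]
force: [-3.8, -1.3, -1.3]
opening: 0.125
grasp_force: 30.0
```

```bash
python3 - <<'E'
from h import *
st(); print(rel(*barpose(1.1)))
E
```

```text
28.0 [ 0.6368 -0.218   0.2006] [-34.3  26.8 100.3  27.2  28.3 132.7] F tool [ 1.87  3.74 -0.68] M tool [-1.179  0.345  0.043] tau6 0.008157811244018376 open 0.1254557696620152 grip 30.000442564487457
angle 1.5705925413782273 zerr [-0.001 -0.003  1.   ]
(array([-0.5, -1.7,  2.5]), array([ 0.03, -0.01,  0.  ]))
```

Release wide enough and back out along the tool axis.

Call:
apply_moves:
  rows:
    - {"x": 0, "y": 0, "z": 0, "rx": 0, "ry": 0, "rz": 0, "claw": 150}
    - {"x": 0, "y": 0, "z": 0, "rx": 0, "ry": 0, "rz": 0, "claw": 150}
    - {"x": 0, "y": 0, "z": 0, "rx": 0, "ry": 0, "rz": 0, "claw": 150}
    - {"x": 0, "y": 0, "z": 0, "rx": 0, "ry": 0, "rz": 0, "claw": 150}
    - {"x": 0, "y": 0, "z": -15, "rx": 0, "ry": 0, "rz": 0, "claw": 150}
    - {"x": 0, "y": 0, "z": -35, "rx": 0, "ry": 0, "rz": 0, "claw": 150}
    - {"x": 0, "y": 0, "z": -60, "rx": 0, "ry": 0, "rz": 0, "claw": 150}
    - {"x": 0, "y": 0, "z": -90, "rx": 0, "ry": 0, "rz": 0, "claw": 150}
    - {"x": 0, "y": 0, "z": -120, "rx": 0, "ry": 0, "rz": 0, "claw": 150}
    - {"x": 0, "y": 0, "z": -120, "rx": 0, "ry": 0, "rz": 0, "claw": 150}

```text
time_s: 29.25
position: [0.5792, -0.21, 0.3094]
tcp_rot: [[-0.146, -0.854, 0.499], [-0.989, 0.124, -0.078], [0.004, -0.505, -0.863]]
force: [0.0, -0.2, -0.1]
opening: 0.412
grasp_force: 0.0
```

```bash
python3 - <<'E'
from h import *
st(); dials()
p,d=capture("top");q,d2=capture("scene")
for n,i,dd in(("top",p,d),("scene",q,d2)):
    hs=cv2.cvtColor(i,cv2.COLOR_RGB2HSV);m=((hs[...,0]<8)|(hs[...,0]>172))&(hs[...,1]>150)&(hs[...,2]>120)
    P=cloud(n,dd);m&=(np.linalg.norm(P-[.62,-.21,.2],axis=2)<.06)
    if m.any():
        b=np.median(P[m],0);H=B+.125*X-.033*Z;v=b-H;print(n,b,"lid",np.pi-np.arctan2(v[2],v@X)-.258)
cv2.imwrite("pics/c5.png",np.hstack([cv2.resize(p[100:290,150:400],(400,304)),cv2.resize(q[80:290,150:400],(400,304))])[:,:,::-1])
E
```

```text
29.25 [ 0.5792 -0.21    0.3094] [-37.6  13.7 100.8  22.   40.4 137.1] F tool [ 0.17 -0.03  0.09] M tool [-0.243 -0.02   0.05 ] tau6 -0.013602665858343244 open 0.412088249741784 grip 0.0
angle 1.57019314119529 zerr [-0.005  0.006  1.   ]
top R 114 ang mod pi 2.099643462348867
scene L 126 ang mod pi 0.022601941473200604
scene R 93 ang mod pi 2.0876613504425583
scene [ 0.62469718 -0.21381679  0.22003699] lid 1.0625661983362258
```

View pics/c5.png

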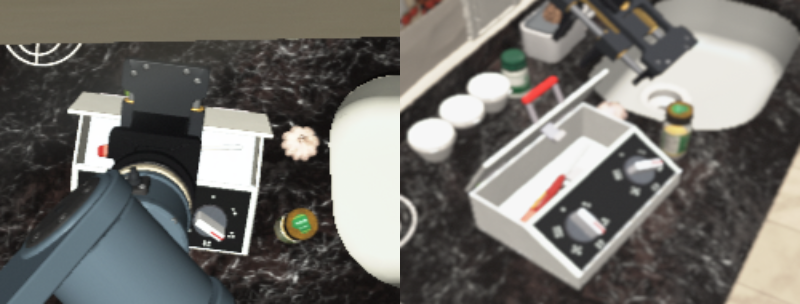

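The lid stands open at about 1.07 rad with the lighter visible inside. The dials still read about 3.14 and 2.09, the gripper is clear at upper right, and the jar and garlic have not moved.

```bash
python3 -c "
from rig import hand_in
print(hand_in())"
```

```text
the job is handed in; nothing more can be done
None
```

The lock box is open and handed in: the left dial is on four dots, the right dial dropped in and was eased back off its stop to about 2.09 rad, the lid stays up by itself at about 1.06 rad, and the gripper is clear; the jar and garlic were untouched (lime not re-checked), and easing back while feeling the right dial's drop-in took its torque briefly to about 0.75 N m, above the 0.3 N m stop but well under the 2 N m limit.

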